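# Demagnetise a canister of dowel pins

### The job

Take the shouldered canister with the narrow cap, set its foot flat and central on the demagnetiser's sloping sprung plate, and press the plate down to its stop with it, feeling for the stop without ramming it; keep it fully down for two seconds with a light steady push, no more than about 20 N on the plate. Then lift it off so that the plate springs back up, and set the canister down gently, standing upright inside the steel tray. Leave the other things on the bench where they are.

Things in the scene. Friction and masses are not known exactly. Their poses are not given: they have to be found in the camera images.
- canister: Closed aluminium canister, 0.35 to 0.7 kg: body 64 mm in diameter, 80 mm tall with a flat shoulder; above it a black round cap 46 mm in diameter, 32 mm tall (total 112 mm), to be gripped from above with the fingertips just over the shoulder. Origin: centre of its foot; z up its axis. Neighbours stand 115 mm off on its -x side (tall canister) and +x side (V-block); its y sides are free.
- demag: Bench demagnetiser fixed to the bench: grey housing 200 x 150 mm, about 140 mm high without the plate, with a square head whose top face (150 x 150 mm) slopes down towards the front at 25 degrees (0.436 rad). Origin: centre of its underside; its front is -x, z up. The plate faces along the direction (-0.422, 0, 0.906) in this frame.
- rake: The demagnetiser's sloping head. Origin: centre of its sloping top face, on the plate's axis; z is the face's outward normal, y is along demag's y. Over it stands the sprung plate, a grey disc 96 mm in diameter, 8 mm thick, on a black rubber skirt. A screw sets the plate's height differently each time: when up, its upper face is 24 to 48 mm above this origin, which no reading tells.
- plate (a joint): How far the plate is pressed: 0 = up, 0.015 m = down on its rubber-cushioned stop. It slides straight along the normal of the sloping face; about 4 N from the canister (its weight included) starts it and 11.5 N brings it to the stop, beyond which the force rises steeply.
- tray: Shallow square steel tray fixed to the bench, 150 x 150 mm outside, walls 4 mm thick and 22 mm high, floor 4 mm thick. Origin: centre of its underside. On the other side of the bench from the canister.
- tray_in (a point): Centre of the tray's inner floor.
- tall_can: Bystander: taller plain aluminium canister with a full-width lid, 62 mm in diameter, 135 mm tall. Origin: centre of its foot.
- vblock: Bystander: steel V-block 60 x 50 x 46 mm. Origin: centre of its underside.
- screwdriver: Bystander: screwdriver lying on the bench, in front of the robot.
- parallel: Bystander: steel bar 150 x 22 x 32 mm lying on the bench. Origin: centre of its underside.
- angle_block: Bystander: L-shaped steel angle block 90 x 50 x 72 mm. Origin: centre of its foot.
- roller: Bystander: steel roller standing on end, 40 mm in diameter, 60 mm tall. Origin: centre of its foot.
Mind the look-alikes: they are no part of the job. What is shaped like the canister but orange or yellow is not meant.

How it is judged:
By the outcome, as a careful person would: the job done as asked, in the order asked, and still so for the second after the job is handed in, with the robot touching nothing.
It also fails if it takes over 64 s, if anything falls off the work surface, if the arm or the gripper's body presses on something with over 40 N, if the wrist force passes 120 N, or if a joint passes its speed limit or range.

### The arm

A 6-joint arm with a two-finger parallel gripper is mounted at the origin on the work surface. World frame = base frame: x ahead of the robot, y to its left, z up, the work surface at z = 0. Lengths are in mm, angles in rad, forces in N, time in s.
With the tool pointing down it reaches from about 350 to 775 mm from the base axis. Payload 7.3 kg.
Tool frame: the origin (TCP) lies at the very end of the fingers, on their centre line; the grasp point (between the pads) lies 19 mm behind it; z points along the fingers, y is the direction in which the jaws open and shut (so a half turn about z gives the same grasp; the last joint's range is limited). The gripper opens to 92 mm and grips with 3 to 60 N. Pads are 19 mm wide; open, the fingers measure 130 mm over their backs; the gripper's body (75 mm by 190 mm) begins 47 mm behind the grasp point.
Start: joints at [-1.421, 0.342, 1.524, -0, 1.275, -0.146], TCP at [153.063, -502.212, 226.741] pointing down, gripper open.
Joint ranges: [-2.53, 2.53], [-0.77, 2.02], [0.04, 2.7], [-1, 4.14], [0.28, 2.66], [-3.11, 3.11]. Speed limits (rad/s): [2.57, 2.57, 3.14, 3.14, 3.14, 3.14].

### API

Orientations are given as [roll, pitch, yaw] about the fixed x, y, z axes, in that order (R = Rz(yaw) Ry(pitch) Rx(roll)).
In Python, from plant import bot gives the robot as it stands.
- The arm moves only by the tool arm_command, never from a script. Its argument "targets" is a list of rows, each an object of numbers: "x", "y", "z": the shift along the world's x, y, z in cm; "roll": the turn about the world's z in rad. In form: [{"x": .., "y": .., "z": .., "roll": ..}, ...]. A call has 1 to 8 rows; each row is the pose to reach, as a shift and turn from the pose commanded when the call began; what a row does not reach only later rows make up. A row lasts 1/12 s, in which the tool goes at most 41.7 mm and 7.16 degrees, less where a joint would pass 70% of its speed; a pose out of reach is approached as far as the arm can. A call with a gripper value outside its range is refused whole. "fingers" is the opening, from 0 (shut) to 1 (fully open), set as the call begins (left out, the last holds). The fingers move at their own pace and stop on an object; the grip force is fixed at half the most. Time passes only in rows, so rows that repeat a pose let the fingers close. It gives the time, the measured TCP pose, the force and the opening at its end, in the units of the state.
- bot.get_obs(): the state, without advancing time (a new reading comes with each control period).
- bot.capture(name): name is "side" or "top" or "wrist"; returns a dict with "img" (384x512x3 uint8, blue, green, red), "fx", "fy", "cx", "cy" (pixels), "position" and "rotation" of the camera in the world; the wrist camera has in their place "hand_eye" (4x4, takes a point from camera to tool coordinates, whose origin is the TCP and whose axes are the flange's). Camera axes: x right, y down, z forward; pixel columns grow to the right and rows downward; lengths in mm; the calibration is good to about 2 mm. A picture is of the moment at which its call begins: read the wrist's pose just before it. There is no depth.
- bot.close_job(): hands the job in, once; it reports no verdict.
The state is a dict: "time": time; "joint_positions": joint angles; "dq": joint speeds; "tau": joint torques, N m; "tool_pos": TCP position; "tcp_rot": TCP orientation; "contact_force": force on the tool from outside, world axes, zero at the start; "moment": the same for the moment, N m; "grip_width": finger opening in mm.
Only numpy, scipy, OpenCV 4.12 (cv2) and the standard library are available. Lean on these libraries where they do the work, as an engineer would, in place of code of your own. Each camera call takes 0.05 s, during which the arm holds its last target.

## Working session

There is one attempt and no reset: what is moved stays moved. The work goes in short steps, Python scripts to look and compute and a tool call to move; the robot and the scene stay as the last step left them, time stands still between calls to the robot, and variables do not carry over. Pictures are saved under pics/ and viewed, and the job is handed in when it is done.

Besides the shell and the picture viewer there is one more tool, called after "Emit:" by a JSON object that holds its "fn" and its "kwargs", one argument or row to a line. arm_command: Moves the arm, as the interface text tells. Its arguments: {"type":"object","properties":{"targets":{"type":"array","items":{"type":"object","properties":{"x":{"type":"number"},"y":{"type":"number"},"z":{"type":"number"},"roll":{"type":"number"}}}},"fingers":{"type":"number"}},"required":["targets"]}

```bash
ls; mkdir -p pics; cat > h.py <<'E'
import numpy as np, cv2
from plant import bot
def cap(n,f=None):
    c=bot.capture(n)
    if f: cv2.imwrite('pics/'+f,c['img'])
    return c
E
python3 - <<'E'
from h import *
o=bot.get_obs(); print({k:(np.round(v,3).tolist()) for k,v in o.items()})
import pickle
for n in ['side','top','wrist']:
    c=cap(n,n+'0.png'); pickle.dump(c,open(n+'0.pkl','wb'))
    print(n,{k:np.round(v,3).tolist() for k,v in c.items() if k!='img'})
E
```

```text
pics
{'time': 0.0, 'joint_positions': [-1.421, 0.343, 1.525, -0.0, 1.275, -0.146], 'dq': [-0.001, -0.0, -0.001, 0.002, -0.0, 0.001], 'tau': [-0.001, -43.125, -24.422, 0.072, 0.056, -0.0], 'tool_pos': [152.991, -501.784, 226.05], 'tcp_rot': [-3.14, -0.0, 0.296], 'contact_force': [-0.07, 0.594, 0.384], 'moment': [-0.015, 0.087, -0.004], 'grip_width': 91.845}
side {'fx': 485.42, 'fy': 485.42, 'cx': 256.014, 'cy': 192.83, 'position': [447.264, 921.578, 890.772], 'rotation': [-2.28, 0.019, -3.069]}
top {'fx': 452.502, 'fy': 452.502, 'cx': 251.841, 'cy': 199.981, 'position': [358.234, 29.165, 1108.72], 'rotation': [-2.948, -0.015, -1.584]}
wrist {'fx': 330.908, 'fy': 330.908, 'cx': 256.477, 'cy': 193.967, 'hand_eye': [[-0.001, -0.957, -0.291, 78.716], [1.0, -0.001, -0.0, 1.053], [0.0, -0.291, 0.957, -157.058], [0.0, 0.0, 0.0, 1.0]]}
```

View pics/side0.png

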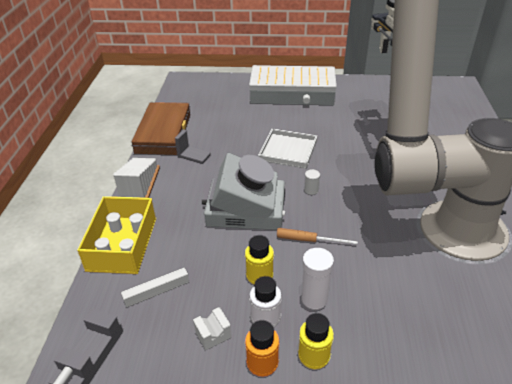

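View pics/top0.png

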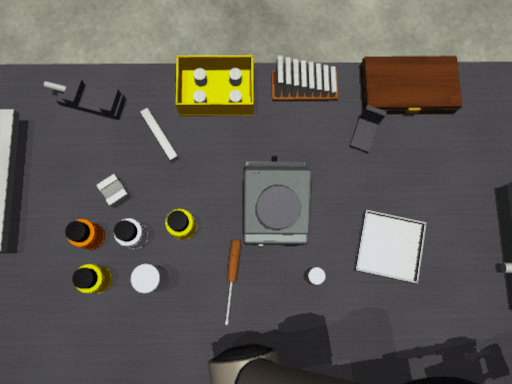

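View pics/wrist0.png

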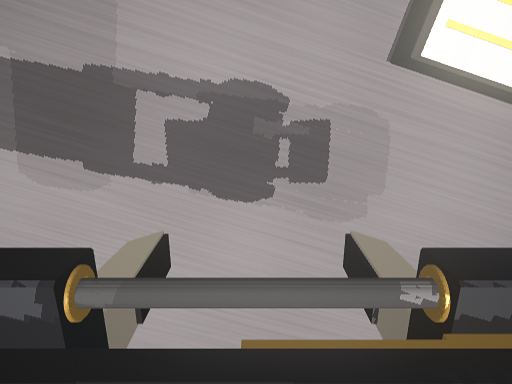

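```bash
cat >> h.py <<'E'
import pickle
from scipy.spatial.transform import Rotation as Ro
def ray(c,u,v):
    R=Ro.from_euler('xyz',c['rotation']).as_matrix() if 'rotation' in c else c['R']
    d=R@np.array([(u-c['cx'])/c['fx'],(v-c['cy'])/c['fy'],1.]); return np.array(c['position'] if 'position' in c else c['p']),d/np.linalg.norm(d)
def onz(c,u,v,z):
    p,d=ray(c,u,v); return p+d*(z-p[2])/d[2]
def tri(c1,a,c2,b):
    p,d=ray(c1,*a);q,e=ray(c2,*b)
    s=np.linalg.lstsq(np.stack([d,-e],1),q-p,rcond=None)[0]
    A=p+d*s[0];B=q+e*s[1]; return (A+B)/2,np.linalg.norm(A-B)
def proj(c,P):
    R=Ro.from_euler('xyz',c['rotation']).as_matrix(); x=R.T@(np.array(P)-c['position']); return c['cx']+c['fx']*x[0]/x[2],c['cy']+c['fy']*x[1]/x[2]
def wcap(f=None):
    o=bot.get_obs(); c=cap('wrist',f); T=np.eye(4);T[:3,:3]=Ro.from_euler('xyz',o['tcp_rot']).as_matrix();T[:3,3]=o['tool_pos']
    H=T@np.array(c['hand_eye']); c['R']=H[:3,:3];c['p']=H[:3,3]; return c
E
python3 - <<'E'
from h import *
t=pickle.load(open('top0.pkl','rb'));s=pickle.load(open('side0.pkl','rb'))
for n,a,b in [('can',t,(60,170,200,310)),('demag',t,(220,140,330,260)),('tray',t,(340,190,440,300)),('scan',s,(215,225,345,375)),('sdem',s,(190,140,300,240)),('stray',s,(240,110,340,180))]:
    im=a['img'][b[1]:b[3],b[0]:b[2]]; k=5 if im.shape[0]<130 else 4
    cv2.imwrite(f'pics/{n}.png',cv2.resize(im,None,fx=k,fy=k,interpolation=cv2.INTER_CUBIC))
# black caps in top and side
for c,b in [(t,(60,170,200,310)),(s,(215,225,345,375))]:
    m=(c['img'].max(2)<30).astype(np.uint8)[b[1]:b[3],b[0]:b[2]]
    n,l,st,ce=cv2.connectedComponentsWithStats(m)
    for i in range(1,n):
        if st[i,4]>80: print(st[i],ce[i]+b[:2])
E
```

```text
[  6  52  24  20 279] [ 76.68817204 231.00716846]
[ 13  99  16  19 128] [ 78.5625 277.75  ]
[26 99 11 19 86] [ 92.19767442 278.04651163]
[ 35  22  18  11 119] [258.8487395  252.71428571]
[ 41  64  19  13 138] [264.94927536 295.94202899]
[ 91 103  22  13 144] [315.80555556 335.38194444]
[ 36 111  22  13 141] [261.92907801 343.05673759]
```

View pics/can.png

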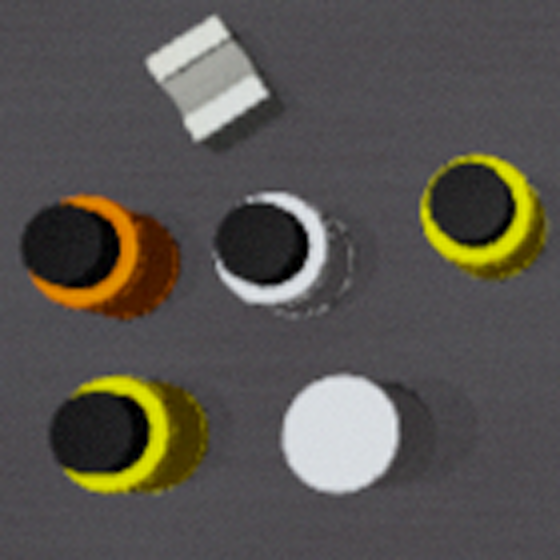

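View pics/demag.png

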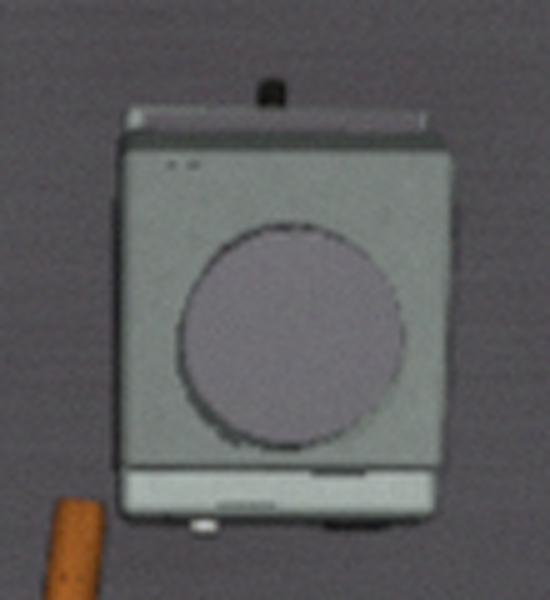

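View pics/tray.png

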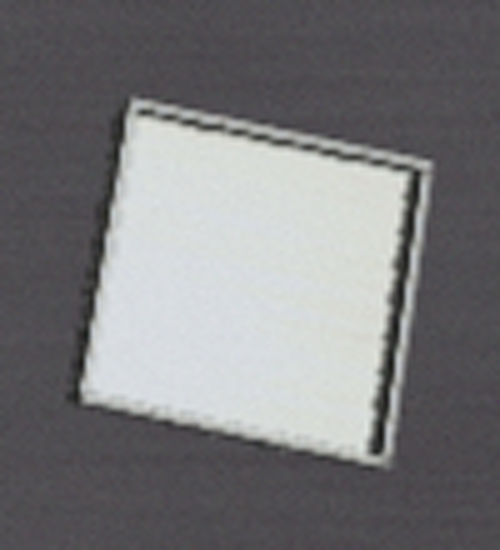

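View pics/scan.png

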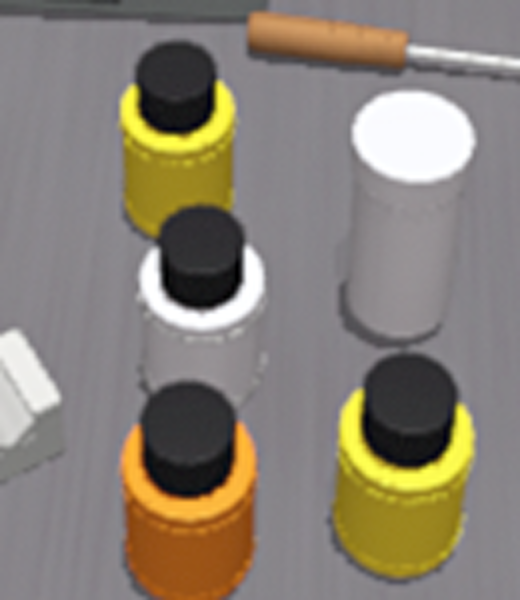

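View pics/sdem.png

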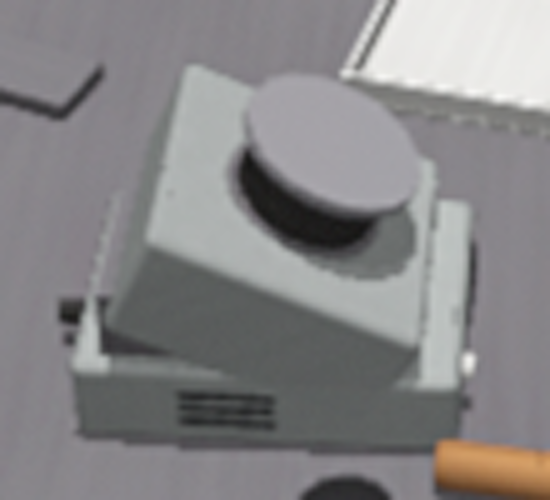

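View pics/stray.png

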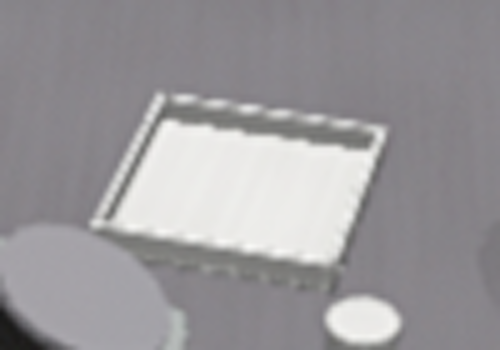

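```bash
python3 - <<'E'
from h import *
np.set_printoptions(precision=1,suppress=True)
t=pickle.load(open('top0.pkl','rb'));s=pickle.load(open('side0.pkl','rb'))
print('cap',tri(t,(124.2,231),s,(265.5,284.2)), onz(t,124.2,231,112), onz(s,265.5,284.2,112))
print('cap sil proj foot', onz(t,60+270/4,170+249/4,80))
P,e=tri(t,(278.4,207.2),s,(256.4,168.4)); print('plate',P,e)
k=[onz(t,340+a/5,190+b/5,22) for a,b in [(133,97),(432,160),(388,467),(80,402)]]; print('tray',np.array(k),np.mean(k,0))
for i in range(4): d=k[(i+1)%4]-k[i]; print(np.linalg.norm(d), np.arctan2(d[1],d[0]))
sc=lambda x,y:(190+x/5,140+y/5); tc=lambda x,y:(220+x/5,140+y/5)
c={}
# head top corners: +y is left in top image / near side in side image
for n,a,b in [('back+y',tc(122,150),sc(150,243)),('front+y',tc(120,465),sc(418,347)),('back-y',tc(452,152),sc(188,65))]:
    c[n],e=tri(t,a,s,b); print(n,c[n],e)
d=c['back-y']-c['back+y'];print(np.linalg.norm(d),np.arctan2(d[0],-d[1]))
d=c['front+y']-c['back+y'];print(np.linalg.norm(d),d)
print('tallcan',onz(t,60+341/4,170+433/4,135),'vb',onz(t,60+208/4,170+77/4,46))
for a in [(473,203),(70,243),(98,434)]: print('decoy',onz(t,60+a[0]/4,170+a[1]/4,112))
print('roller',onz(t,316.5,276,60))
E
```

```text
cap (array([487.7, 295.7, 107.4]), np.float64(0.5311393257363655)) [486.9 294.5 112. ] [487.7 299.3 112. ]
cap sil proj foot [488.  295.4  80. ]
plate [531.  -45.2 139.4] 1.235802306928535
tray [[ 544.9 -270.1   22. ]
 [ 512.1 -414.6   22. ]
 [ 365.3 -380.6   22. ]
 [ 397.7 -235.6   22. ]] [ 455.  -325.2   22. ]
148.09716233789726 -1.7937194479611105
150.69328181320347 2.9141529456930986
148.58370025204508 1.3510981883161055
151.17542344063398 -0.2306386198245045
back+y [616.1  28.  131.3] 4.02172325037417
front+y [483.8  30.4  70.4] 1.1937015039130634
back-y [ 614.3 -119.4  131. ] 3.1024920296387344
147.4529538212696 -0.012003364375602881
145.59340200054154 [-132.3    2.3  -60.8]
tallcan [382.9 239.9 135. ] vb [596.3 345.2  46. ]
decoy [508.4 175.9 112. ]
decoy [488.6 396.9 112. ]
decoy [384.6 375.6 112. ]
roller [ 384.8 -134.8   60. ]
```

Emit:
{"fn": "arm_command", "kwargs": {
  "targets": [
    {"x":4,"y":3,"z":1},
    {"x":8,"y":6,"z":2},
    {"x":12,"y":9,"z":2},
    {"x":16,"y":12,"z":2},
    {"x":20,"y":15,"z":2},
    {"x":24,"y":18,"z":2},
    {"x":26,"y":21,"z":2},
    {"x":27,"y":24,"z":2}
  ],
  "fingers": 1
}}

```text
$.targets[0]: bad value
```

Emit:
{"fn": "arm_command", "kwargs": {
  "targets": [
    {"x":3,"y":2,"z":1,"roll":0},
    {"x":6,"y":4,"z":2,"roll":0},
    {"x":9,"y":6,"z":2,"roll":0},
    {"x":12,"y":9,"z":2,"roll":0},
    {"x":15,"y":12,"z":2,"roll":0},
    {"x":18,"y":15,"z":2,"roll":0},
    {"x":21,"y":18,"z":2,"roll":0},
    {"x":24,"y":21,"z":2,"roll":0}
  ],
  "fingers": 1
}}

```text
time: 0.82
tool_pos: [391.3, -293.1, 246.7]
tcp_rot: [-3.142, 0.0, 0.296]
contact_force: [1.4, -0.7, -0.5]
grip_width: 91.7
```

Emit:
{"fn": "arm_command", "kwargs": {
  "targets": [
    {"x":1,"y":4,"z":0,"roll":0.02},
    {"x":2,"y":8,"z":0,"roll":0.04},
    {"x":3,"y":12,"z":0,"roll":0.06},
    {"x":4,"y":16,"z":0,"roll":0.08},
    {"x":5,"y":20,"z":0,"roll":0.1},
    {"x":6,"y":24,"z":0,"roll":0.12},
    {"x":7,"y":28,"z":0,"roll":0.14},
    {"x":8,"y":32,"z":0,"roll":0.16}
  ]
}}

```text
time: 1.48
tool_pos: [470.3, 27.2, 246.7]
tcp_rot: [3.142, 0.0, 0.457]
contact_force: [-0.3, -0.7, 0.3]
grip_width: 91.9
```

Emit:
{"fn": "arm_command", "kwargs": {
  "targets": [
    {"x":0,"y":4,"z":0,"roll":0},
    {"x":0,"y":8,"z":0,"roll":0},
    {"x":0,"y":12,"z":0,"roll":0},
    {"x":0,"y":15,"z":0,"roll":0},
    {"x":0,"y":18,"z":0,"roll":0},
    {"x":0,"y":20,"z":0,"roll":0},
    {"x":0,"y":20,"z":0,"roll":0},
    {"x":0,"y":20,"z":0,"roll":0}
  ]
}}

```text
time: 2.15
tool_pos: [469.9, 225.8, 246.2]
tcp_rot: [3.141, 0.001, 0.458]
contact_force: [0.3, -1.2, -0.4]
grip_width: 92.1
```

```bash
python3 - <<'E'
from h import *
c=wcap('w1.png'); pickle.dump(c,open('w1.pkl','wb')); o=bot.get_obs(); print(o['time'],o['tool_pos'],o['tcp_rot'])
E
```

```text
2.2 [470.12531396 224.89081081 246.36230595] [3.14122005e+00 1.01215925e-03 4.56647931e-01]
```

View pics/w1.png

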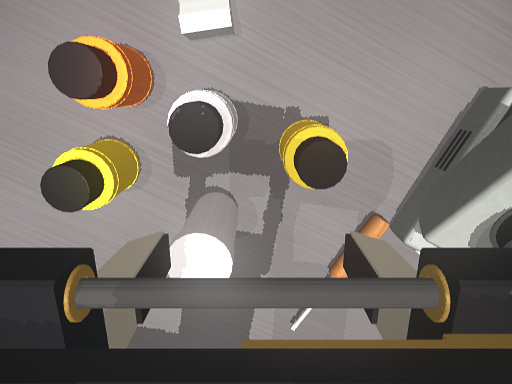

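```bash
python3 - <<'E'
from h import *
np.set_printoptions(precision=1,suppress=True)
c=pickle.load(open('w1.pkl','rb'))
print('shoulder',onz(c,202.5,123.5,80),'cap',onz(c,195.5,129,112),onz(c,196.5,128,104))
im=c['img'][80:170,155:250]
cv2.imwrite('pics/w1c.png',cv2.resize(im,None,fx=6,fy=6,interpolation=cv2.INTER_CUBIC))
E
```

```text
shoulder [493.  293.8  80. ] cap [490.8 294.  112. ] [490.6 294.5 104. ]
```

View pics/w1c.png

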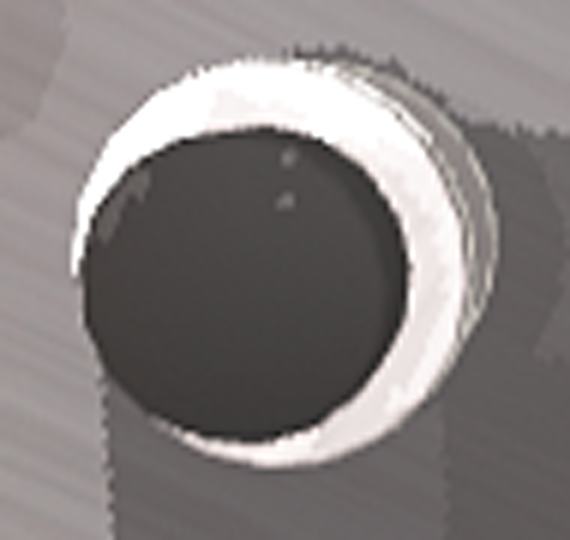

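```bash
python3 - <<'E'
from h import *
np.set_printoptions(precision=1,suppress=True)
c=pickle.load(open('w1.pkl','rb'))
print('shoulder',onz(c,200.2,123.7,80),'cap',onz(c,195,128.3,112))
E
```

```text
shoulder [491.9 295.7  80. ] cap [491.2 294.6 112. ]
```

Emit:
{"fn": "arm_command", "kwargs": {
  "targets": [
    {"x":1,"y":3.5,"z":0,"roll":0},
    {"x":1.9,"y":7,"z":0,"roll":0},
    {"x":1.9,"y":7,"z":-3,"roll":0},
    {"x":1.9,"y":7,"z":-6,"roll":0},
    {"x":1.9,"y":7,"z":-8,"roll":0},
    {"x":1.9,"y":7,"z":-9,"roll":0},
    {"x":1.9,"y":7,"z":-10,"roll":0},
    {"x":1.9,"y":7,"z":-10,"roll":0}
  ]
}}

```text
time: 2.87
tool_pos: [489.2, 293.9, 145.5]
tcp_rot: [3.141, 0.002, 0.454]
contact_force: [-0.7, 0.3, 0.3]
grip_width: 91.9
```

```bash
python3 - <<'E'
from h import *
np.set_printoptions(precision=1,suppress=True)
c=wcap('w2.png'); pickle.dump(c,open('w2.pkl','wb')); o=bot.get_obs(); print(o['time'],o['tool_pos'],o['tcp_rot'])
R=c['R'];x=R.T@(np.array([490,295,112])-c['p']); print(c['cx']+c['fx']*x[0]/x[2],c['cy']+c['fy']*x[1]/x[2])
E
```

```text
2.9167 [489.7 294.4 146.8] [3.1 0.  0.5]
254.01209354117785 223.93576254811452
```

View pics/w2.png

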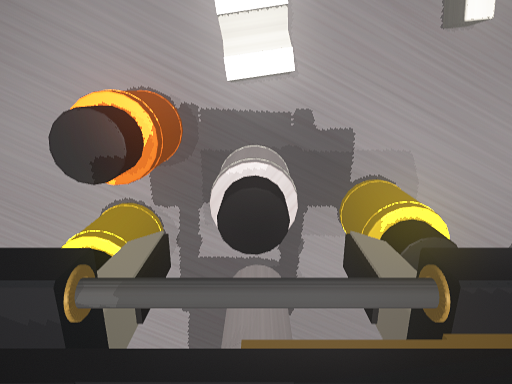

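Emit:
{"fn": "arm_command", "kwargs": {
  "targets": [
    {"x":0,"y":0,"z":-2,"roll":0},
    {"x":0,"y":0,"z":-4,"roll":0},
    {"x":0,"y":0,"z":-5,"roll":0},
    {"x":0,"y":0,"z":-5.5,"roll":0},
    {"x":0,"y":0,"z":-6,"roll":0},
    {"x":0,"y":0,"z":-6,"roll":0},
    {"x":0,"y":0,"z":-6,"roll":0}
  ]
}}

```text
time: 3.5
tool_pos: [489.9, 295.3, 87.5]
tcp_rot: [3.141, -0.001, 0.456]
contact_force: [-0.5, -0.3, -0.0]
grip_width: 91.8
```

Emit:
{"fn": "arm_command", "kwargs": {
  "targets": [
    {"x":0,"y":0,"z":0,"roll":0},
    {"x":0,"y":0,"z":0,"roll":0},
    {"x":0,"y":0,"z":0,"roll":0},
    {"x":0,"y":0,"z":0,"roll":0},
    {"x":0,"y":0,"z":0,"roll":0},
    {"x":0,"y":0,"z":0,"roll":0},
    {"x":0,"y":0,"z":0,"roll":0},
    {"x":0,"y":0,"z":0,"roll":0}
  ],
  "fingers": 0
}}

```text
time: 4.17
tool_pos: [489.3, 295.3, 86.7]
tcp_rot: [-3.141, 0.0, 0.456]
contact_force: [-0.3, 0.7, 0.1]
grip_width: 45.7
```

```bash
python3 - <<'E'
from h import *
o=bot.get_obs(); print({k:(np.round(v,3).tolist()) for k,v in o.items()})
c=wcap('w3.png')
E
```

```text
{'time': 4.167, 'joint_positions': [0.409, 0.568, 1.575, 0.0, 0.998, 1.524], 'dq': [0.002, 0.001, 0.001, -0.003, -0.001, -0.0], 'tau': [-0.726, -50.913, -20.833, -0.278, -0.096, 0.003], 'tool_pos': [489.291, 295.285, 86.747], 'tcp_rot': [-3.141, 0.0, 0.456], 'contact_force': [-0.343, 0.737, 0.068], 'moment': [0.126, 0.044, -0.04], 'grip_width': 45.713}
```

View pics/w3.png

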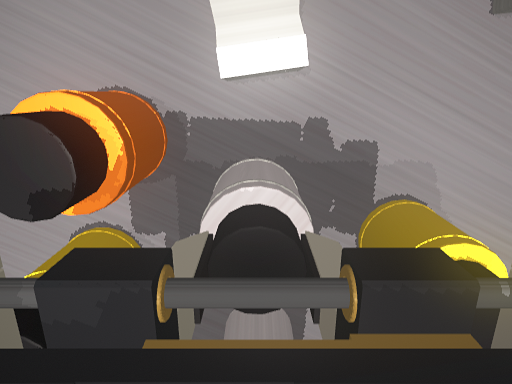

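Emit:
{"fn": "arm_command", "kwargs": {
  "targets": [
    {"x":0,"y":0,"z":0.5,"roll":0},
    {"x":0,"y":0,"z":2,"roll":0},
    {"x":0,"y":0,"z":5,"roll":0},
    {"x":0,"y":0,"z":8,"roll":0},
    {"x":0,"y":0,"z":11,"roll":0},
    {"x":0,"y":0,"z":14,"roll":0},
    {"x":0,"y":0,"z":17,"roll":0},
    {"x":0,"y":0,"z":20,"roll":0}
  ]
}}

```text
time: 4.88
tool_pos: [488.7, 294.7, 287.8]
tcp_rot: [3.141, 0.002, 0.456]
contact_force: [0.3, 0.5, -4.5]
grip_width: 45.8
```

Emit:
{"fn": "arm_command", "kwargs": {
  "targets": [
    {"x":1,"y":-3,"z":0,"roll":-0.05},
    {"x":2,"y":-6,"z":0,"roll":-0.1},
    {"x":3,"y":-10,"z":0,"roll":-0.16},
    {"x":4,"y":-13,"z":0,"roll":-0.22},
    {"x":4,"y":-16,"z":0,"roll":-0.28},
    {"x":4,"y":-18,"z":0,"roll":-0.34},
    {"x":4,"y":-20,"z":0,"roll":-0.4},
    {"x":4,"y":-20,"z":0,"roll":-0.46}
  ]
}}

```text
time: 5.55
tool_pos: [528.9, 91.3, 286.2]
tcp_rot: [3.139, 0.002, -0.011]
contact_force: [0.5, -0.2, -3.5]
grip_width: 45.3
```

```bash
python3 - <<'E'
from h import *
o=bot.get_obs(); print({k:(np.round(v,3).tolist()) for k,v in o.items()})
c=cap('side','s1.png');c=wcap('w4.png')
E
```

```text
{'time': 5.55, 'joint_positions': [0.03, 0.327, 1.382, -0.002, 1.436, 1.611], 'dq': [0.05, 0.007, -0.013, 0.039, 0.004, 0.764], 'tau': [-1.429, -46.554, -27.373, -0.118, -0.062, -1.449], 'tool_pos': [528.949, 91.319, 286.206], 'tcp_rot': [3.139, 0.002, -0.011], 'contact_force': [0.55, -0.196, -3.507], 'moment': [0.053, 0.049, -0.018], 'grip_width': 45.328}
```

View pics/s1.png

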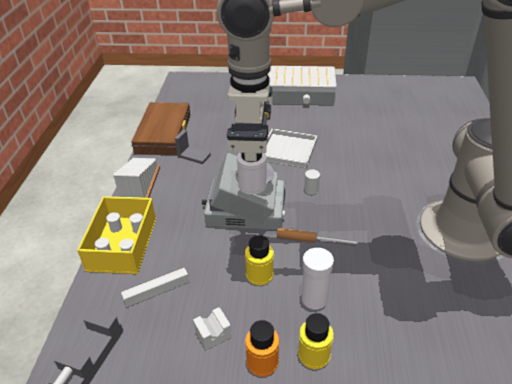

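Emit:
{"fn": "arm_command", "kwargs": {
  "targets": [
    {"x":3.5,"y":1,"z":0,"roll":0},
    {"x":7,"y":2,"z":0,"roll":0},
    {"x":10,"y":2.9,"z":-2,"roll":0},
    {"x":11,"y":2.9,"z":-5,"roll":0},
    {"x":11,"y":2.9,"z":-8,"roll":0},
    {"x":11,"y":2.9,"z":-11,"roll":0},
    {"x":11,"y":2.9,"z":-14,"roll":0},
    {"x":11,"y":2.9,"z":-16,"roll":0}
  ]
}}

```text
time: 6.32
tool_pos: [637.4, 124.9, 122.6]
tcp_rot: [3.141, 0.006, -0.001]
contact_force: [-0.0, 0.3, -4.6]
grip_width: 45.4
```

```bash
python3 - <<'E'
from h import *
o=bot.get_obs(); print({k:(np.round(v,3).tolist()) for k,v in o.items()})
c=cap('side','s2.png')
cv2.imwrite('pics/s2.png',cv2.resize(c['img'][80:330,80:380],None,fx=2.5,fy=2.4))
E
```

```text
{'time': 6.317, 'joint_positions': [0.076, 0.66, 1.284, 0.0, 1.203, 1.647], 'dq': [-0.001, 0.203, 0.262, -0.002, -0.478, -0.0], 'tau': [0.06, -63.519, -26.804, 0.036, 0.16, 0.001], 'tool_pos': [637.4, 124.928, 122.611], 'tcp_rot': [3.141, 0.006, -0.001], 'contact_force': [-0.049, 0.273, -4.612], 'moment': [0.013, 0.075, -0.003], 'grip_width': 45.429}
```

View pics/s2.png

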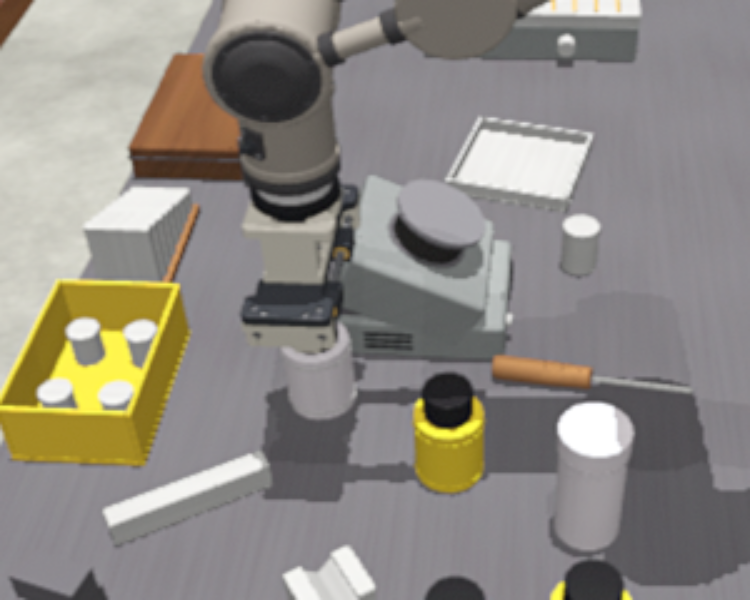

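Emit:
{"fn": "arm_command", "kwargs": {
  "targets": [
    {"x":0,"y":0,"z":-1.5,"roll":0},
    {"x":0,"y":0,"z":-2.5,"roll":0},
    {"x":0,"y":0,"z":-3,"roll":0},
    {"x":0,"y":0,"z":-3.3,"roll":0},
    {"x":0,"y":0,"z":-3.4,"roll":0},
    {"x":0,"y":0,"z":-3.5,"roll":0},
    {"x":0,"y":0,"z":-3.5,"roll":0}
  ]
}}

```text
time: 6.95
tool_pos: [639.7, 124.1, 92.5]
tcp_rot: [3.142, -0.001, -0.004]
contact_force: [-1.0, -0.5, -4.4]
grip_width: 45.4
```

Emit:
{"fn": "arm_command", "kwargs": {
  "targets": [
    {"x":0,"y":0,"z":-0.3,"roll":0},
    {"x":0,"y":0,"z":-0.4,"roll":0},
    {"x":0,"y":0,"z":-0.5,"roll":0},
    {"x":0,"y":0,"z":-0.5,"roll":0}
  ]
}}

```text
time: 7.28
tool_pos: [639.5, 124.1, 87.2]
tcp_rot: [3.142, -0.001, -0.004]
contact_force: [-1.0, -1.0, -1.1]
grip_width: 45.4
```

Emit:
{"fn": "arm_command", "kwargs": {
  "targets": [
    {"x":0,"y":0,"z":-0.05,"roll":0},
    {"x":0,"y":0,"z":-0.1,"roll":0},
    {"x":0,"y":0,"z":-0.1,"roll":0}
  ]
}}

```text
time: 7.53
tool_pos: [639.7, 124.1, 87.1]
tcp_rot: [3.142, -0.001, -0.004]
contact_force: [-3.5, 0.3, 4.7]
grip_width: 45.2
```

Emit:
{"fn": "arm_command", "kwargs": {
  "targets": [
    {"x":0,"y":0,"z":-0.05,"roll":0},
    {"x":-0.25,"y":0,"z":0.02,"roll":0},
    {"x":-0.5,"y":0,"z":0.08,"roll":0},
    {"x":-0.75,"y":0,"z":0.15,"roll":0},
    {"x":-0.91,"y":0,"z":0.19,"roll":0},
    {"x":-0.91,"y":0,"z":0.19,"roll":0}
  ]
}}

```text
time: 8.03
tool_pos: [629.5, 124.1, 87.2]
tcp_rot: [3.141, 0.002, -0.004]
contact_force: [-0.3, -1.4, -2.3]
grip_width: 45.0
```

```bash
python3 - <<'E'
from h import *
o=bot.get_obs(); print({k:(np.round(v,3).tolist()) for k,v in o.items()})
c=cap('side','s3.png')
cv2.imwrite('pics/s3.png',cv2.resize(c['img'][190:260,170:260],None,fx=8,fy=8,interpolation=cv2.INTER_CUBIC))
E
```

```text
{'time': 8.033, 'joint_positions': [0.075, 0.681, 1.353, -0.0, 1.11, 1.65], 'dq': [-0.001, 0.006, -0.011, 0.001, 0.003, -0.001], 'tau': [-0.045, -59.371, -23.474, 0.041, -0.262, -0.001], 'tool_pos': [629.461, 124.124, 87.219], 'tcp_rot': [3.141, 0.002, -0.004], 'contact_force': [-0.263, -1.386, -2.31], 'moment': [0.014, 0.071, 0.025], 'grip_width': 45.034}
```

View pics/s3.png

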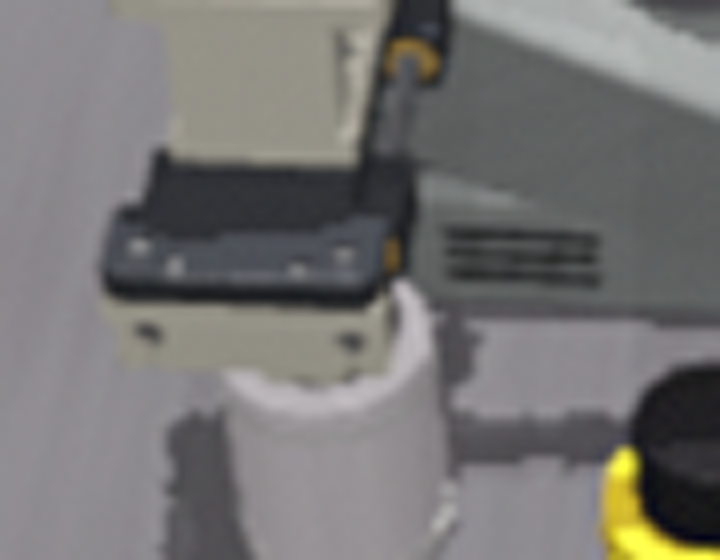

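```bash
python3 - <<'E'
from h import *
c=cap('side')
cv2.imwrite('pics/s4.png',cv2.resize(c['img'][210:290,170:260],None,fx=7,fy=7,interpolation=cv2.INTER_CUBIC))
E
```

```text
(no output)
```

View pics/s4.png

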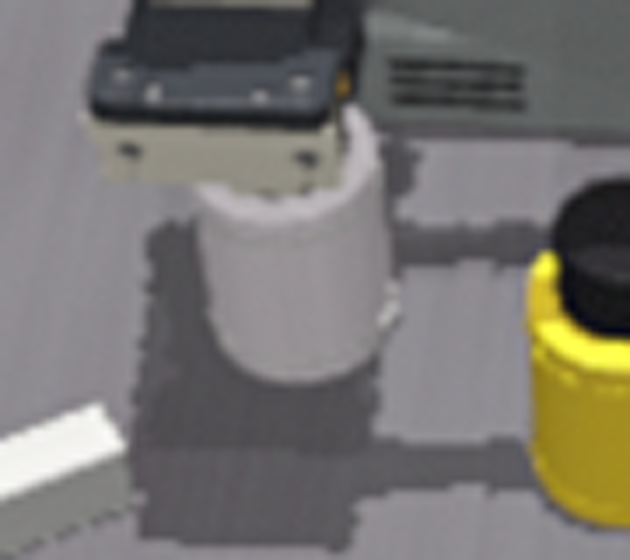

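```bash
python3 - <<'E'
from h import *
c=cap('side')
f=lambda P:(np.array(proj(c,P))-[170,210])*7
a=f((629,124,0));b=f((629,124,80));print(a,b)
for th in (5,10):
  print(th,f((629-80*np.sin(np.radians(th)),124,80)))
for x in (597,661): print(f((x,124,0)),f((x,124,80)))
E
```

```text
[298.01069616 308.54082763] [279.6993576 147.6742623]
5 [300.24478503 148.46554538]
10 [320.65045585 149.25144591]
[388.35113615 312.30785552] [374.13080415 151.31117891]
[207.99362208 304.7872835 ] [185.62129782 144.05095596]
```

Emit:
{"fn": "arm_command", "kwargs": {
  "targets": [
    {"x":0,"y":0,"z":2,"roll":0},
    {"x":1,"y":0,"z":5,"roll":0},
    {"x":2,"y":0,"z":8,"roll":0},
    {"x":3,"y":0,"z":11,"roll":0},
    {"x":4.5,"y":-3,"z":12,"roll":0},
    {"x":4.5,"y":-7,"z":12,"roll":0},
    {"x":4.5,"y":-11,"z":12,"roll":0},
    {"x":4.5,"y":-14,"z":12,"roll":0}
  ]
}}

```text
time: 8.85
tool_pos: [675.1, -18.9, 207.2]
tcp_rot: [3.14, 0.001, -0.005]
contact_force: [0.4, -0.8, -4.3]
grip_width: 45.5
```

Emit:
{"fn": "arm_command", "kwargs": {
  "targets": [
    {"x":0,"y":-2,"z":0,"roll":0},
    {"x":0,"y":-2.9,"z":0,"roll":0},
    {"x":0,"y":-2.9,"z":0,"roll":0},
    {"x":0,"y":-2.9,"z":0,"roll":0}
  ]
}}

```text
time: 9.18
tool_pos: [675.2, -44.3, 207.2]
tcp_rot: [-3.141, 0.001, -0.005]
contact_force: [0.1, 1.0, -4.7]
grip_width: 45.2
```

```bash
python3 - <<'E'
from h import *
o=bot.get_obs(); print({k:(np.round(v,3).tolist()) for k,v in o.items()})
c=cap('side','s5.png')
cv2.imwrite('pics/s5.png',cv2.resize(c['img'][90:240,170:320],None,fx=4,fy=4,interpolation=cv2.INTER_CUBIC))
c=cap('top','t5.png')
cv2.imwrite('pics/t5.png',cv2.resize(c['img'][90:270,190:370],None,fx=3,fy=3,interpolation=cv2.INTER_CUBIC))
E
```

```text
{'time': 9.183, 'joint_positions': [-0.179, 0.644, 1.075, 0.001, 1.423, 1.396], 'dq': [0.031, -0.005, 0.001, 0.004, 0.0, 0.0], 'tau': [-1.972, -62.091, -27.588, -0.193, -0.11, -0.046], 'tool_pos': [675.182, -44.269, 207.228], 'tcp_rot': [-3.141, 0.001, -0.005], 'contact_force': [0.072, 0.968, -4.693], 'moment': [0.059, 0.02, -0.01], 'grip_width': 45.234}
```

View pics/s5.png

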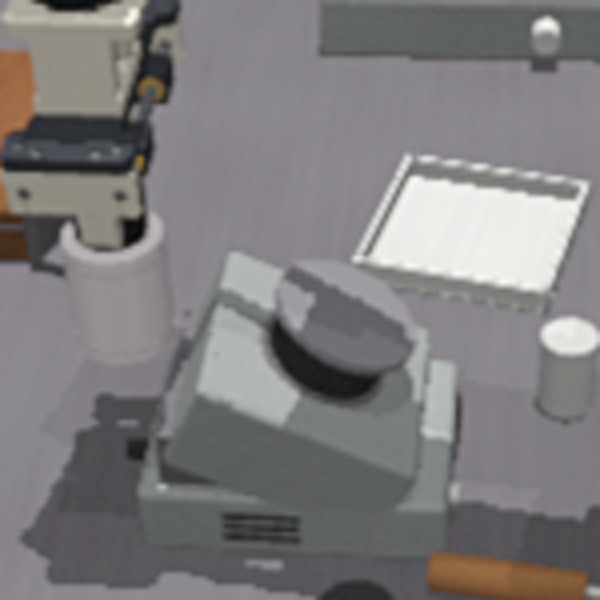

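View pics/t5.png

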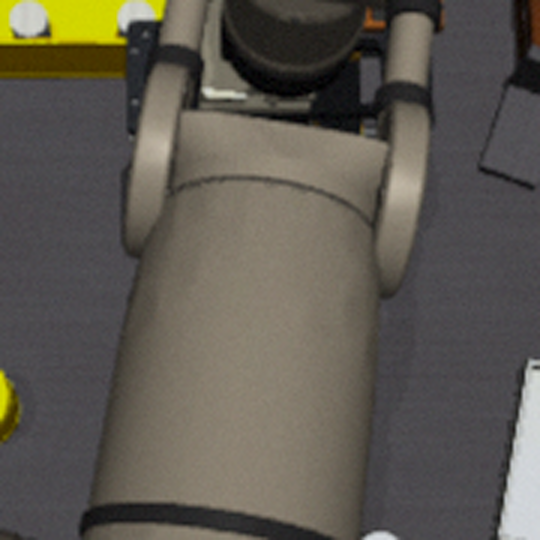

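Emit:
{"fn": "arm_command", "kwargs": {
  "targets": [
    {"x":-0.7,"y":-0.05,"z":-0.3,"roll":0},
    {"x":-1.4,"y":-0.05,"z":-0.3,"roll":0},
    {"x":-1.8,"y":-0.05,"z":-0.3,"roll":0},
    {"x":-2.2,"y":-0.05,"z":-0.3,"roll":0},
    {"x":-2.4,"y":-0.05,"z":-0.3,"roll":0},
    {"x":-2.6,"y":-0.05,"z":-0.3,"roll":0},
    {"x":-2.7,"y":-0.05,"z":-0.3,"roll":0},
    {"x":-2.7,"y":-0.05,"z":-0.3,"roll":0}
  ]
}}

```text
time: 9.95
tool_pos: [649.3, -44.8, 205.9]
tcp_rot: [-3.141, -0.004, -0.004]
contact_force: [4.2, 2.8, 0.5]
grip_width: 45.6
```

Emit:
{"fn": "arm_command", "kwargs": {
  "targets": [
    {"x":-0.2,"y":0,"z":0,"roll":0},
    {"x":-0.4,"y":0,"z":0,"roll":0},
    {"x":-0.6,"y":0,"z":0,"roll":0},
    {"x":-0.8,"y":0,"z":0,"roll":0},
    {"x":-1,"y":0,"z":0,"roll":0}
  ]
}}

```text
time: 10.37
tool_pos: [638.4, -45.8, 205.1]
tcp_rot: [3.141, -0.001, -0.004]
contact_force: [4.6, 0.8, 1.2]
grip_width: 45.4
```

```bash
python3 - <<'E'
from h import *
o=bot.get_obs(); print({k:(np.round(v,3).tolist()) for k,v in o.items()})
c=cap('side','s6.png')
cv2.imwrite('pics/s6.png',cv2.resize(c['img'][130:210,170:260],None,fx=7,fy=7,interpolation=cv2.INTER_CUBIC))
E
```

```text
{'time': 10.367, 'joint_positions': [-0.191, 0.572, 1.212, -0.001, 1.357, 1.384], 'dq': [-0.007, -0.047, 0.087, 0.002, -0.034, -0.007], 'tau': [-0.317, -53.903, -23.01, -0.394, 1.486, -0.005], 'tool_pos': [638.404, -45.771, 205.078], 'tcp_rot': [3.141, -0.001, -0.004], 'contact_force': [4.639, 0.813, 1.193], 'moment': [0.164, -0.971, -0.009], 'grip_width': 45.437}
```

View pics/s6.png

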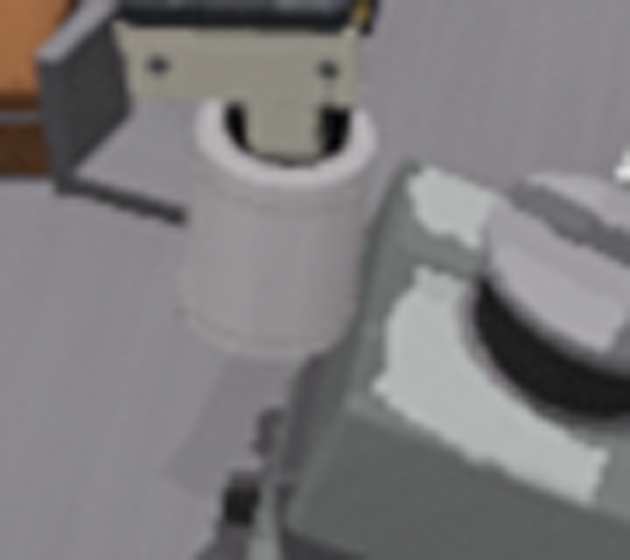

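Emit:
{"fn": "arm_command", "kwargs": {
  "targets": [
    {"x":-0.3,"y":0,"z":0,"roll":0},
    {"x":-0.6,"y":0,"z":0,"roll":0},
    {"x":-0.9,"y":0,"z":0,"roll":0},
    {"x":-1.2,"y":0,"z":0,"roll":0},
    {"x":-1.5,"y":0,"z":0,"roll":0},
    {"x":-1.8,"y":0,"z":0,"roll":0},
    {"x":-2,"y":0,"z":0,"roll":0},
    {"x":-2,"y":0,"z":0,"roll":0}
  ]
}}

```text
time: 11.08
tool_pos: [617.7, -45.4, 204.5]
tcp_rot: [3.141, 0.001, -0.004]
contact_force: [3.2, -0.9, 1.2]
grip_width: 45.9
```

```bash
python3 - <<'E'
from h import *
o=bot.get_obs(); print({k:(np.round(v,3).tolist()) for k,v in o.items()})
c=cap('side','s7.png'); pickle.dump(c,open('s7.pkl','wb'))
cv2.imwrite('pics/s7.png',cv2.resize(c['img'][130:210,170:260],None,fx=7,fy=7,interpolation=cv2.INTER_CUBIC))
E
```

```text
{'time': 11.083, 'joint_positions': [-0.197, 0.534, 1.279, -0.0, 1.33, 1.378], 'dq': [0.001, 0.009, -0.013, 0.002, 0.003, 0.001], 'tau': [0.054, -52.857, -23.019, -0.075, 1.155, -0.021], 'tool_pos': [617.658, -45.443, 204.527], 'tcp_rot': [3.141, 0.001, -0.004], 'contact_force': [3.23, -0.888, 1.152], 'moment': [0.023, -0.768, -0.006], 'grip_width': 45.882}
```

View pics/s7.png

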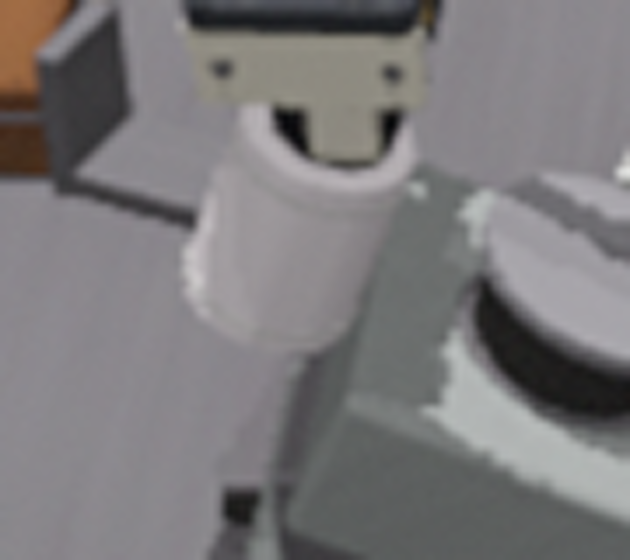

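Emit:
{"fn": "arm_command", "kwargs": {
  "targets": [
    {"x":-0.2,"y":0,"z":0,"roll":0},
    {"x":-0.4,"y":0,"z":0,"roll":0},
    {"x":-0.6,"y":0,"z":0,"roll":0},
    {"x":-0.65,"y":0,"z":0,"roll":0},
    {"x":-0.65,"y":0,"z":0,"roll":0}
  ]
}}

```text
time: 11.55
tool_pos: [611.4, -45.4, 204.2]
tcp_rot: [-3.142, 0.001, -0.004]
contact_force: [4.3, 0.2, -2.6]
grip_width: 45.5
```

```bash
cat > tilt.py <<'E'
from h import *
import sys
# expected image edge lines of body for given hand pose & tilt
def edges(c,tcp,th,piv=16.,dp=103.,yaw=0.):
    n=np.array([-np.sin(th),0,np.cos(th)]); P=np.array(tcp)+[0,0,piv]; foot=P-dp*n
    pts=[]
    for h in (5,78):
        ph=np.linspace(0,2*np.pi,181); e1=np.array([np.cos(th),0,np.sin(th)]);e2=np.array([0,1.,0])
        ring=foot+h*n+32*(np.cos(ph)[:,None]*e1+np.sin(ph)[:,None]*e2)
        pts.append(np.array([proj(c,p) for p in ring]))
    hull=[]
    # outer tangents via convex hull: longest two hull edges
    hh=cv2.convexHull(np.vstack(pts).astype(np.float32))[:,0]
    d=np.linalg.norm(np.roll(hh,-1,0)-hh,axis=1); i=np.argsort(d)[-2:]
    return [(hh[j],np.roll(hh,-1,0)[j]) for j in i], foot
E
python3 - <<'E'
from tilt import *
o=bot.get_obs(); print({k:(np.round(v,3).tolist()) for k,v in o.items() if k in('time','tool_pos','contact_force')})
c=cap('side','s8.png'); pickle.dump(c,open('s8.pkl','wb'))
im=cv2.resize(c['img'][130:210,170:260],None,fx=7,fy=7,interpolation=cv2.INTER_CUBIC)
for t,col in ((20,(0,0,255)),(25,(0,255,0))):
    for a,b in edges(c,o['tool_pos'],np.radians(t))[0]:
        f=lambda p:tuple(int(v) for v in ((np.array(p)-[170,130])*7+3))
        cv2.line(im,f(a),f(b),col,1); print(t,np.degrees(np.arctan2(*(b-a))))
cv2.imwrite('pics/s8.png',im)
E
```

```text
{'time': 11.55, 'tool_pos': [611.443, -45.399, 204.154], 'contact_force': [4.346, 0.154, -2.558]}
20 -21.184826
20 161.24106
25 -27.236168
25 155.11554
```

View pics/s8.png

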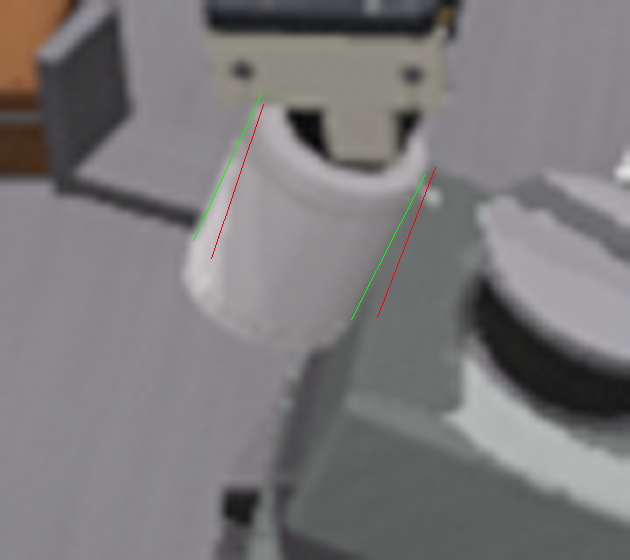

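Emit:
{"fn": "arm_command", "kwargs": {
  "targets": [
    {"x":0.5,"y":0,"z":0,"roll":0},
    {"x":1,"y":0,"z":1,"roll":0},
    {"x":1.2,"y":0,"z":3,"roll":0},
    {"x":1.2,"y":0,"z":5,"roll":0},
    {"x":1.2,"y":0,"z":7,"roll":0},
    {"x":1.2,"y":0,"z":8,"roll":0},
    {"x":1.2,"y":0,"z":8,"roll":0}
  ]
}}

```text
time: 12.18
tool_pos: [624.1, -45.4, 286.5]
tcp_rot: [3.141, -0.002, -0.004]
contact_force: [0.4, 0.5, -4.8]
grip_width: 45.4
```

```bash
cat > ov.py <<'E'
from tilt import *
def ov(fn,angs,x0,y0,w=90,h=80,k=7,**kw):
    o=bot.get_obs(); print({k:(np.round(v,3).tolist()) for k,v in o.items() if k in('time','tool_pos','contact_force','moment')})
    c=cap('side'); pickle.dump(c,open(fn+'.pkl','wb'))
    im=cv2.resize(c['img'][y0:y0+h,x0:x0+w],None,fx=k,fy=k,interpolation=cv2.INTER_CUBIC)
    f=lambda p:tuple(int(v) for v in ((np.array(p)-[x0,y0])*k+k//2))
    for t,col in zip(angs,((0,0,255),(0,255,0),(255,0,0))):
        E,foot=edges(c,o['tool_pos'],np.radians(t),**kw)
        for a,b in E: cv2.line(im,f(a),f(b),col,1)
    cv2.imwrite('pics/'+fn+'.png',im)
E
python3 - <<'E'
from ov import *
ov('s9',(20,25),180,100)
E
```

```text
{'time': 12.183, 'tool_pos': [624.105, -45.398, 286.45], 'contact_force': [0.41, 0.503, -4.773], 'moment': [0.011, 0.079, -0.017]}
```

View pics/s9.png

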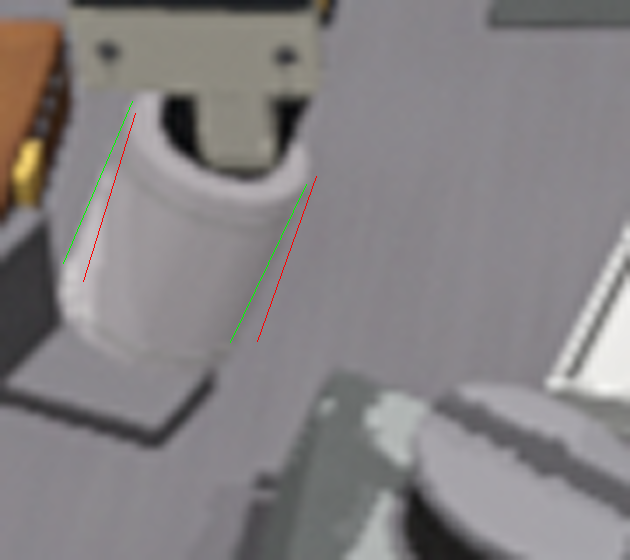

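```bash
cat > ring.py <<'E'
from tilt import *
def rings(fn,out,tcp,th,x0,y0,w=90,h=80,k=7,piv=16.,dp=103.,off=(0,0,0)):
    c=pickle.load(open(fn+'.pkl','rb')); th=np.radians(th)
    im=cv2.resize(c['img'][y0:y0+h,x0:x0+w],None,fx=k,fy=k,interpolation=cv2.INTER_CUBIC)
    n=np.array([-np.sin(th),0,np.cos(th)]); P=np.array(tcp)+[0,0,piv]+np.array(off); foot=P-dp*n
    e1=np.array([np.cos(th),0,np.sin(th)]);ph=np.linspace(0,2*np.pi,90)
    for hh,r,col in ((0,32,(0,0,255)),(80,32,(0,255,0)),(112,23,(255,0,0))):
        q=[proj(c,foot+hh*n+r*(np.cos(a)*e1+np.sin(a)*np.array([0,1,0]))) for a in ph]
        q=((np.array(q)-[x0,y0])*k+k/2).astype(int); cv2.polylines(im,[q[:,None]],True,col,1)
    cv2.imwrite('pics/'+out,im); return foot
E
python3 - <<'E'
from ring import *
print(rings('s9','s9r.png',(624.1,-45.4,286.5),25,180,100))
E
```

```text
[667.62968096 -45.4        209.15029794]
```

View pics/s9r.png

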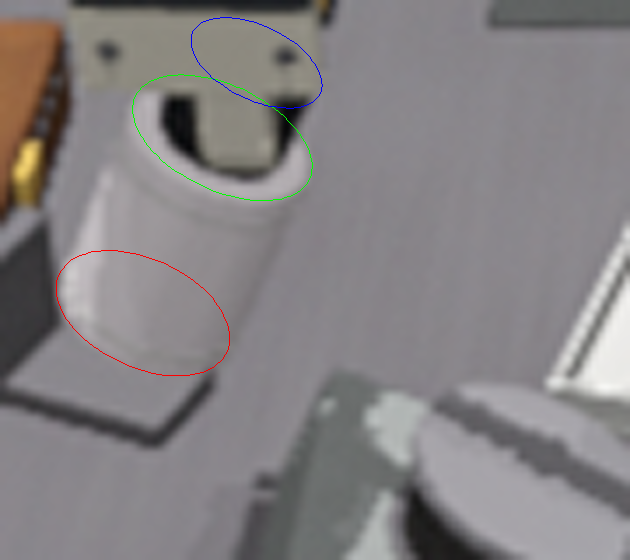

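Emit:
{"fn": "arm_command", "kwargs": {
  "targets": [
    {"x":-3,"y":0,"z":0,"roll":0},
    {"x":-6,"y":0,"z":0,"roll":0},
    {"x":-9,"y":0,"z":0,"roll":0},
    {"x":-12,"y":0,"z":-1,"roll":0},
    {"x":-14,"y":0,"z":-3,"roll":0},
    {"x":-14.9,"y":0,"z":-4.2,"roll":0},
    {"x":-14.9,"y":0,"z":-4.2,"roll":0},
    {"x":-14.9,"y":0,"z":-4.2,"roll":0}
  ]
}}

```text
time: 12.9
tool_pos: [474.1, -45.2, 241.7]
tcp_rot: [-3.141, 0.003, -0.005]
contact_force: [1.1, -0.5, -3.3]
grip_width: 45.3
```

```bash
python3 - <<'E'
from ov import *
from ring import rings
o=bot.get_obs(); print(o['tcp_rot'])
ov('s10',(25,),220,110)
print(rings('s10','s10r.png',o['tool_pos'],25,220,110))
E
```

```text
[-3.14091206e+00  2.67366144e-03 -4.56079985e-03]
{'time': 12.9, 'tool_pos': [474.054, -45.242, 241.66], 'contact_force': [1.105, -0.533, -3.338], 'moment': [-0.065, 0.069, 0.033]}
[517.58329532 -45.2422745  164.31051987]
```

View pics/s10r.png

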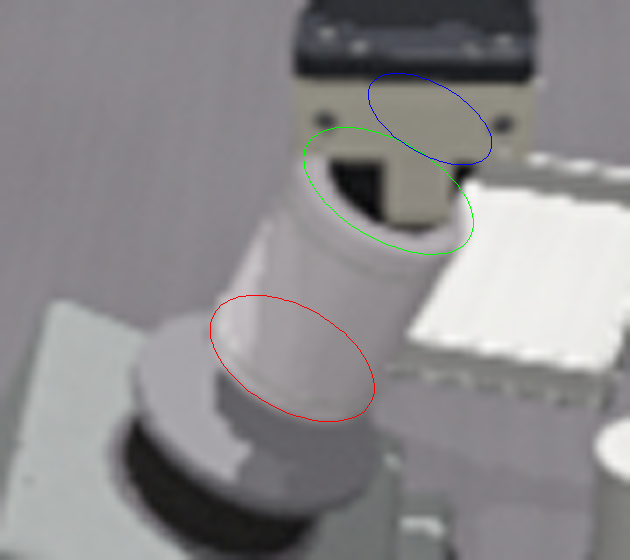

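Emit:
{"fn": "arm_command", "kwargs": {
  "targets": [
    {"x":0.3,"y":0,"z":-0.4,"roll":0},
    {"x":0.6,"y":0,"z":-1,"roll":0},
    {"x":0.8,"y":0,"z":-1.5,"roll":0},
    {"x":0.95,"y":0,"z":-1.8,"roll":0},
    {"x":1.03,"y":0,"z":-2,"roll":0},
    {"x":1.03,"y":0,"z":-2,"roll":0},
    {"x":1.03,"y":0,"z":-2,"roll":0}
  ]
}}

```text
time: 13.53
tool_pos: [484.9, -45.3, 222.8]
tcp_rot: [-3.142, 0.0, -0.004]
contact_force: [-1.3, 0.9, -1.0]
grip_width: 45.5
```

```bash
python3 - <<'E'
from ov import *
from ring import rings
o=bot.get_obs(); print(o['tcp_rot'])
ov('s11',(25,),220,120)
print(rings('s11','s11r.png',o['tool_pos'],25,220,120))
E
```

```text
[-3.14158835e+00  4.56910293e-04 -4.08056681e-03]
{'time': 13.533, 'tool_pos': [484.942, -45.31, 222.782], 'contact_force': [-1.311, 0.875, -0.977], 'moment': [0.107, 0.453, 0.052]}
[528.47145883 -45.31031542 145.43195315]
```

View pics/s11r.png

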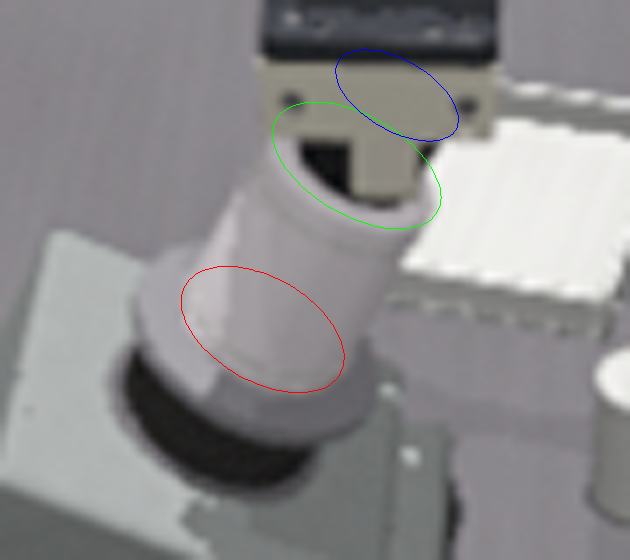

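```bash
python3 - <<'E'
from h import *
c=wcap('w11.png')
o=bot.get_obs();print(o['contact_force'],o['moment'],o['time'])
c=pickle.load(open('s11.pkl','rb'))
cv2.imwrite('pics/s11z.png',cv2.resize(c['img'][150:182,238:278],None,fx=16,fy=16,interpolation=cv2.INTER_CUBIC))
E
```

```text
[-1.2180081   0.85462069 -2.7138026 ] [ 0.11607964  0.39132787 -0.02233173] 13.6333
```

View pics/w11.png

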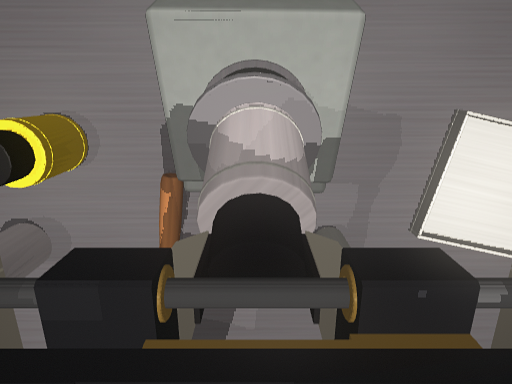

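View pics/s11z.png

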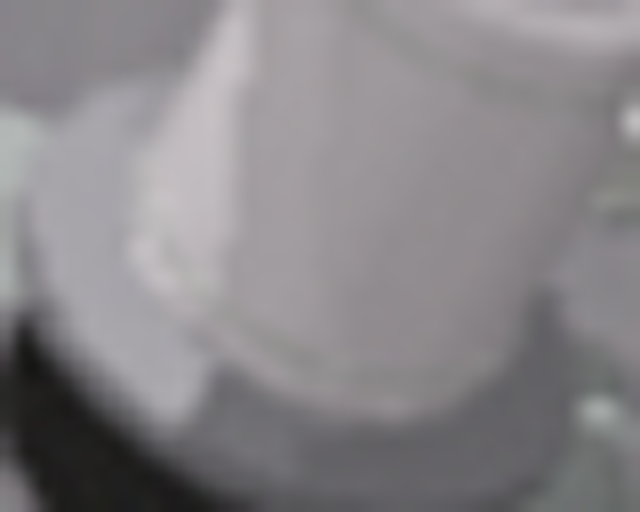

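Emit:
{"fn": "arm_command", "kwargs": {
  "targets": [
    {"x":0.04,"y":0,"z":-0.09,"roll":0},
    {"x":0.08,"y":0,"z":-0.18,"roll":0},
    {"x":0.12,"y":0,"z":-0.27,"roll":0},
    {"x":0.12,"y":0,"z":-0.27,"roll":0}
  ]
}}

```text
time: 13.97
tool_pos: [486.2, -45.3, 219.9]
tcp_rot: [3.142, 0.0, -0.004]
contact_force: [-2.7, 0.7, 1.0]
grip_width: 45.5
```

```bash
python3 - <<'E'
from ov import *
from ring import rings
o=bot.get_obs(); print(o['tcp_rot'])
ov('s12',(25,),220,120)
print(rings('s12','s12r.png',o['tool_pos'],25,220,120))
o=bot.get_obs(); print(o['contact_force'],o['moment'])
E
```

```text
[ 3.14156843e+00  2.20667716e-04 -4.19462756e-03]
{'time': 13.967, 'tool_pos': [486.159, -45.34, 219.927], 'contact_force': [-2.654, 0.727, 1.023], 'moment': [0.219, 0.653, 0.12]}
[529.68881659 -45.33988908 142.57698697]
[-2.74075436  1.19863914 -0.15402754] [0.18540299 0.65694285 0.00981436]
```

View pics/s12r.png

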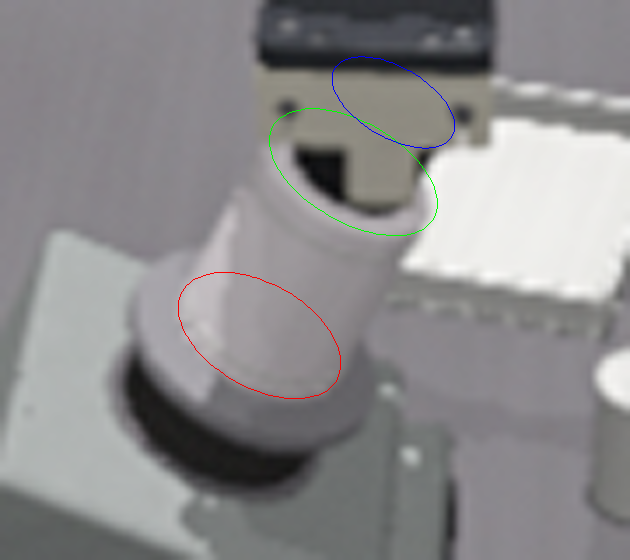

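Emit:
{"fn": "arm_command", "kwargs": {
  "targets": [
    {"x":0.04,"y":0,"z":-0.09,"roll":0},
    {"x":0.08,"y":0,"z":-0.18,"roll":0},
    {"x":0.13,"y":0,"z":-0.27,"roll":0},
    {"x":0.17,"y":0,"z":-0.36,"roll":0},
    {"x":0.17,"y":0,"z":-0.36,"roll":0}
  ]
}}

```text
time: 14.43
tool_pos: [487.9, -45.4, 216.2]
tcp_rot: [3.142, 0.0, -0.004]
contact_force: [-4.3, 1.1, 2.3]
grip_width: 45.1
```

```bash
python3 - <<'E'
from ov import *
from ring import rings
F=[];M=[]
for i in range(4):
    o=bot.get_obs();F.append(o['contact_force']);M.append(o['moment']);cap('wrist')
print(np.mean(F,0),np.mean(M,0),np.std(F,0),o['tool_pos'])
ov('s13',(25,),220,120)
print(rings('s13','s13r.png',o['tool_pos'],25,220,120))
wcap('w13.png')
E
```

```text
[-4.38212954  1.12087778  1.60980452] [0.20916424 0.84408026 0.01113138] [0.30714286 0.44625568 0.99714851] [487.88031414 -45.38353425 216.33981209]
{'time': 14.633, 'tool_pos': [487.906, -45.39, 216.387], 'contact_force': [-4.832, 1.609, 3.098], 'moment': [0.245, 0.893, 0.001]}
[531.4099951  -45.38353425 138.99011002]
```

View pics/s13r.png

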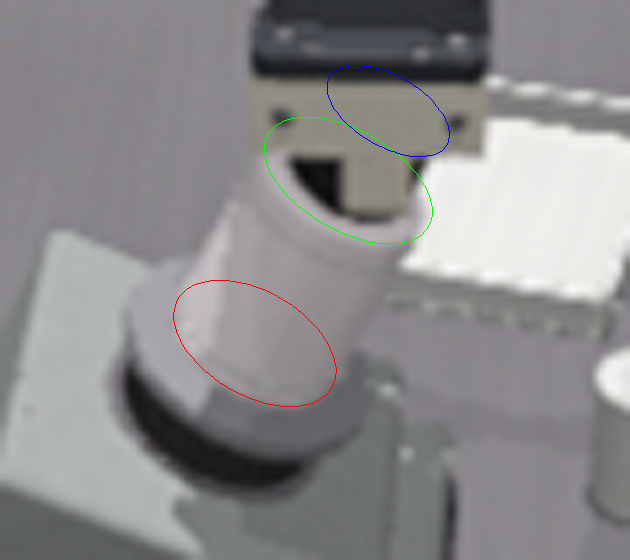

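View pics/w13.png

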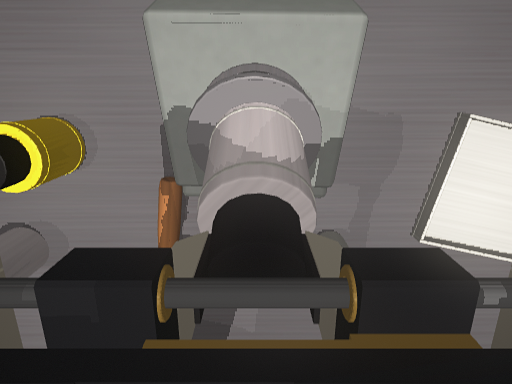

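```bash
python3 - <<'E'
from tilt import *
c=pickle.load(open('s13.pkl','rb'));x0,y0,k=235,130,14
im=cv2.resize(c['img'][y0:y0+42,x0:x0+50],None,fx=k,fy=k,interpolation=cv2.INTER_CUBIC)
im=cv2.normalize(im,None,0,255,cv2.NORM_MINMAX)
f=lambda p:tuple(int(v) for v in ((np.array(p)-[x0,y0])*k+k//2))
for t,col in zip((21,25,29),((0,0,255),(0,255,0),(255,0,0))):
    for a,b in edges(c,(487.9,-45.4,216.3),np.radians(t))[0]: cv2.line(im,f(a),f(b),col,1)
cv2.imwrite('pics/s13z.png',im)
E
```

```text
(no output)
```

View pics/s13z.png

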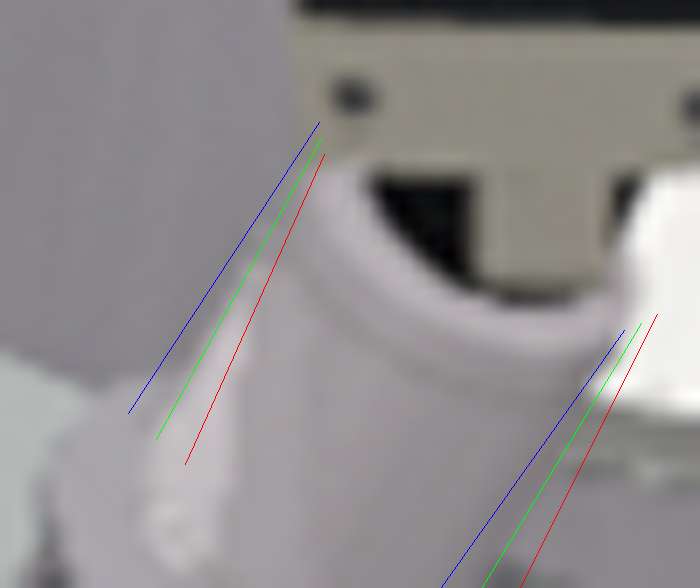

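```bash
cat > fit.py <<'E'
from tilt import *
def fit(fn,tcp,w=4,show=False):
    c=pickle.load(open(fn+'.pkl','rb')) if isinstance(fn,str) else fn
    g=cv2.GaussianBlur(c['img'],(0,0),0.8).astype(float)
    res=[]
    for side in (0,1):
        E=edges(c,tcp,np.radians(23))[0]; E=sorted(E,key=lambda e:(e[0]+e[1])[0]); a,b=E[side]
        if a[1]>b[1]: a,b=b,a
        d=(b-a)/np.linalg.norm(b-a); nn=np.array([-d[1],d[0]])
        pts=[]
        for s in np.linspace(0.15,0.85,25):
            p=a+(b-a)*s; off=np.arange(-w,w+.1,.25)
            q=p+off[:,None]*nn
            v=np.stack([cv2.remap(g[:,:,k].astype(np.float32),q[:,0:1].astype(np.float32),q[:,1:2].astype(np.float32),cv2.INTER_LINEAR)[:,0] for k in range(3)],1)
            gr=np.linalg.norm(v[4:]-v[:-4],axis=1); i=gr.argmax(); pts.append(q[i+2])
        pts=np.array(pts,np.float32)
        l=cv2.fitLine(pts,cv2.DIST_HUBER,0,.01,.01).ravel(); 
        ang=np.degrees(np.arctan2(-l[0]*np.sign(l[1]),abs(l[1])))
        r=np.abs((pts-l[2:])@[-l[1],l[0]]); res.append((ang,np.median(r)))
        pred=[]
        for t in (15,20,25,30):
            e=sorted(edges(c,tcp,np.radians(t))[0],key=lambda e:(e[0]+e[1])[0])[side]; dd=e[1]-e[0]
            pred.append(np.degrees(np.arctan2(-dd[0]*np.sign(dd[1]),abs(dd[1]))))
        res[-1]+=(np.interp(ang,pred,(15,20,25,30)),)
    return np.round(res,2).tolist()
E
python3 - <<'E'
from fit import *
for f,t in (('s7',(617.7,-45.4,204.5)),('s8',(611.4,-45.4,204.2)),('s9',(624.1,-45.4,286.5)),('s10',(474.1,-45.2,241.7)),('s11',(484.9,-45.3,222.8)),('s12',(486.2,-45.3,219.9)),('s13',(487.9,-45.4,216.3))): print(f,fit(f,t))
E
```

```text
s7 [[24.67, 0.24, 25.0], [19.91, 0.38, 19.14]]
s8 [[24.01, 0.22, 24.28], [24.55, 0.25, 22.78]]
s9 [[20.94, 0.28, 23.13], [12.92, 0.66, 15.0]]
s10 [[34.72, 0.56, 30.0], [31.37, 0.17, 25.29]]
s11 [[33.0, 0.34, 28.82], [33.33, 1.48, 27.12]]
s12 [[35.23, 0.54, 30.0], [25.76, 0.95, 20.39]]
s13 [[29.94, 0.41, 26.08], [40.34, 0.99, 30.0]]
```

```bash
python3 - <<'E'
from h import *
c=bot.capture('wrist'); H=np.array(c['hand_eye']); 
cv2.imwrite('pics/w14z.png',cv2.resize(c['img'][60:260,170:340],None,fx=3.5,fy=3,interpolation=cv2.INTER_CUBIC))
def pr(pw):  # offset in world from tcp with yaw 0, tool Rx(pi): tool=(x,-y,-z)
    p=np.array([pw[0],-pw[1],-pw[2],1]); q=np.linalg.inv(H)@p; return c['cx']+c['fx']*q[0]/q[2],c['cy']+c['fy']*q[1]/q[2]
for t in (19,21,23,25,27,29):
    for piv,dp in ((16,103),(14,101)):
        th=np.radians(t); n=np.array([-np.sin(th),0,np.cos(th)]);e=np.array([np.cos(th),0,np.sin(th)])
        foot=np.array([0,0,piv])-dp*n
        ph=np.linspace(0,2*np.pi,360)
        r=lambda h,R:min(pr(foot+h*n+R*(np.cos(a)*e+np.sin(a)*np.array([0,1,0])))[1] for a in ph)
        print(t,piv,'foot top v %.1f shoulder top v %.1f cap %.1f'%(r(0,32),r(80,32),r(112,23)))
E
```

```text
19 16 foot top v 117.1 shoulder top v 183.9 cap 245.2
19 14 foot top v 118.1 shoulder top v 185.1 cap 246.5
21 16 foot top v 112.7 shoulder top v 183.9 cap 247.2
21 14 foot top v 113.8 shoulder top v 185.2 cap 248.6
23 16 foot top v 108.3 shoulder top v 183.9 cap 249.2
23 14 foot top v 109.5 shoulder top v 185.5 cap 250.7
25 16 foot top v 103.9 shoulder top v 184.1 cap 251.2
25 14 foot top v 105.3 shoulder top v 185.8 cap 252.8
27 16 foot top v 99.6 shoulder top v 184.4 cap 253.2
27 14 foot top v 101.1 shoulder top v 186.2 cap 255.0
29 16 foot top v 95.3 shoulder top v 184.8 cap 255.3
29 14 foot top v 96.9 shoulder top v 186.7 cap 257.2
```

View pics/w14z.png

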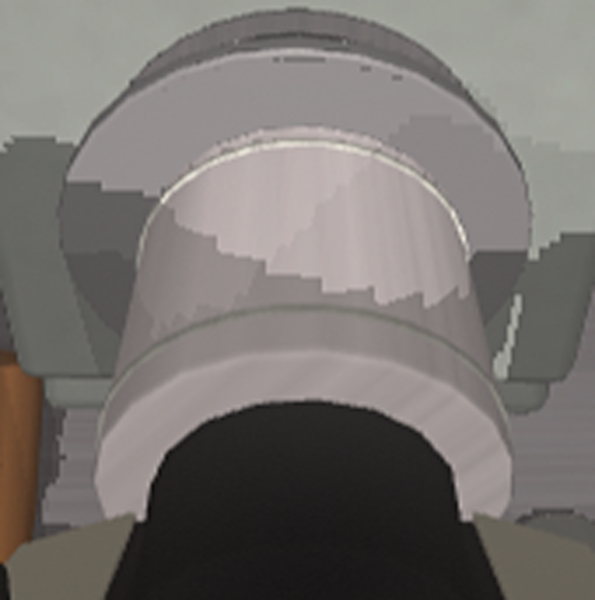

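```bash
cat > wf.py <<'E'
from h import *
from scipy.optimize import least_squares
def wfit(c,vs,full=False):
    H=np.array(c['hand_eye'])
    def pr(pw):
        p=np.array([pw[0],-pw[1],-pw[2],1]); q=np.linalg.inv(H)@p; return c['cy']+c['fy']*q[1]/q[2]
    def m(X):
        th=np.radians(X[0]);n=np.array([-np.sin(th),0,np.cos(th)]);e=np.array([np.cos(th),0,np.sin(th)])
        foot=np.array([X[1],0,16])-X[2]*n
        return [pr(foot+32*e),pr(foot+80*n+32*e),pr(foot+80*n+23*e)],foot
    r=least_squares(lambda X:np.r_[np.array(m(X)[0])-vs,(X[2]-103)/1.5],[24,0,103])
    return r.x,m(r.x),r.fun
E
python3 - <<'E'
from wf import *
c=bot.capture('wrist')
for vs in ((102.3,177.3,194),(102.3,177.3,193),(103,177.3,194),(102.3,178,194.5)): print(wfit(c,vs))
E
```

```text
(array([ 23.65691106,   2.93416688, 102.75079932]), ([np.float64(102.36585087257562), np.float64(178.21446472789597), np.float64(192.9847654406047)], array([ 44.16385445,   0.        , -78.11609652])), array([ 0.06585087,  0.91446473, -1.01523456, -0.16613379]))
(array([ 23.5272516 ,   3.08012837, 102.88419279]), ([np.float64(102.33041772957391), np.float64(177.7257463281815), np.float64(192.52760077931381)], array([ 44.14997598,   0.        , -78.3314621 ])), array([ 0.03041773,  0.42574633, -0.47239922, -0.07720481]))
(array([ 23.34272572,   2.93190052, 102.75692486]), ([np.float64(103.06368032050521), np.float64(178.19279467330747), np.float64(193.00963703713705)], array([ 43.64730586,   0.        , -78.34639037])), array([ 0.06368032,  0.89279467, -0.99036296, -0.16205009]))
(array([ 23.87578265,   2.62597322, 102.76823248]), ([np.float64(102.36190051144392), np.float64(178.85038325370303), np.float64(193.55518687028652)], array([ 44.22194156,   0.        , -77.97385288])), array([ 0.06190051,  0.85038325, -0.94481313, -0.15451168]))
```

Emit:
{"fn": "arm_command", "kwargs": {
  "targets": [
    {"x":-0.05,"y":0,"z":-0.08,"roll":0},
    {"x":-0.05,"y":0,"z":-0.18,"roll":0},
    {"x":-0.02,"y":0,"z":-0.27,"roll":0},
    {"x":0.02,"y":0,"z":-0.36,"roll":0},
    {"x":0.05,"y":0,"z":-0.45,"roll":0},
    {"x":0.05,"y":0,"z":-0.45,"roll":0}
  ]
}}

```text
time: 15.33
tool_pos: [488.7, -45.4, 211.9]
tcp_rot: [3.141, -0.0, -0.004]
contact_force: [-4.3, 1.9, 4.0]
grip_width: 45.3
```

```bash
python3 - <<'E'
from h import *
F=[];M=[]
for i in range(4):
    o=bot.get_obs();F.append(o['contact_force']);M.append(o['moment']);c=cap('wrist')
print(np.mean(F,0),np.mean(M,0),np.std(F,0),o['tool_pos'],o['time'])
cv2.imwrite('pics/w15z.png',cv2.resize(c['img'][60:260,170:340],None,fx=3.5,fy=3,interpolation=cv2.INTER_CUBIC))
E
```

```text
[-4.03040353  1.87958774  4.10177179] [ 0.2776213   0.59160247 -0.00233357] [0.37760427 0.53572672 0.14345989] [488.61813591 -45.42089564 211.97622669] 15.4833
```

View pics/w15z.png

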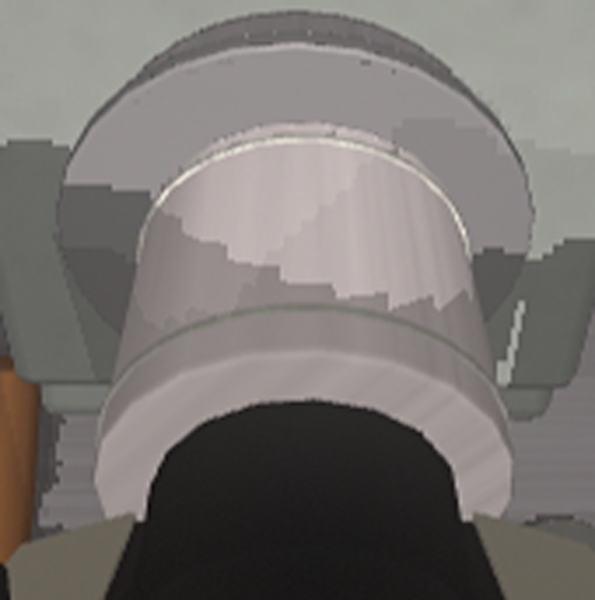

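Emit:
{"fn": "arm_command", "kwargs": {
  "targets": [
    {"x":0.02,"y":0,"z":-0.07,"roll":0},
    {"x":0.05,"y":0,"z":-0.14,"roll":0},
    {"x":0.08,"y":0,"z":-0.21,"roll":0},
    {"x":0.1,"y":0,"z":-0.27,"roll":0},
    {"x":0.1,"y":0,"z":-0.27,"roll":0}
  ]
}}

```text
time: 15.95
tool_pos: [489.6, -45.4, 209.2]
tcp_rot: [3.141, -0.0, -0.004]
contact_force: [-3.1, 1.3, 6.2]
grip_width: 45.5
```

```bash
cat > st.py <<'E'
from h import *
F=[];M=[]
for i in range(3):
    o=bot.get_obs();F.append(o['contact_force']);M.append(o['moment']);c=cap('wrist')
f=np.mean(F,0); d=f-[0,0,-4.4]
print(f,np.mean(M,0),o['tool_pos'],o['time'],'normal',d@[-.4226,0,.906],'tang',d@[.906,0,.4226])
E
python3 st.py
```

```text
[-3.67991389  1.76918349  5.53206957] [ 0.25538504  0.6042318  -0.0046018 ] [489.64035655 -45.40151818 209.28713004] 16.05 normal 10.553586642101324 tang 0.863290614487539
```

Emit:
{"fn": "arm_command", "kwargs": {
  "targets": [
    {"x":0.02,"y":0,"z":-0.05,"roll":0},
    {"x":0.04,"y":0,"z":-0.1,"roll":0},
    {"x":0.06,"y":0,"z":-0.14,"roll":0},
    {"x":0.06,"y":0,"z":-0.14,"roll":0}
  ]
}}

```text
time: 16.43
tool_pos: [490.1, -45.4, 208.2]
tcp_rot: [3.141, -0.0, -0.004]
contact_force: [-4.6, 1.6, 6.3]
grip_width: 45.2
```

```bash
python3 st.py
```

```text
[-4.91711159  1.94485218  6.94137072] [0.30993068 0.76785702 0.01447116] [490.13064328 -45.39057877 208.13107038] 16.5333 normal 12.353253228589628 tang 0.3379601653548353
```

Emit:
{"fn": "arm_command", "kwargs": {
  "targets": [
    {"x":0.01,"y":0,"z":-0.03,"roll":0},
    {"x":0.02,"y":0,"z":-0.06,"roll":0},
    {"x":0.02,"y":0,"z":-0.06,"roll":0}
  ]
}}

```text
time: 16.83
tool_pos: [490.1, -45.3, 208.1]
tcp_rot: [3.141, -0.0, -0.004]
contact_force: [-7.2, 2.2, 11.3]
grip_width: 45.5
```

```bash
python3 st.py
```

```text
[-7.5989072   2.45749857 11.63018932] [ 0.34151628  1.09435916 -0.03569463] [490.11621939 -45.33871677 208.0459613 ] 16.9333 normal 17.734649712261405 tang -0.11025191849083518
```

Emit:
{"fn": "arm_command", "kwargs": {
  "targets": [
    {"x":-0.01,"y":0,"z":0.02,"roll":0},
    {"x":-0.01,"y":0,"z":0.02,"roll":0},
    {"x":-0.01,"y":0,"z":0.02,"roll":0},
    {"x":-0.01,"y":0,"z":0.02,"roll":0}
  ]
}}

```text
time: 17.32
tool_pos: [490.1, -45.4, 208.1]
tcp_rot: [3.141, -0.001, -0.004]
contact_force: [-7.1, 2.7, 10.3]
grip_width: 45.4
```

```bash
python3 st.py; python3 - <<'E'
from h import *
c=cap('wrist');s=cap('side');pickle.dump(s,open('s16.pkl','wb'))
cv2.imwrite('pics/w16z.png',cv2.resize(c['img'][60:260,170:340],None,fx=3.5,fy=3,interpolation=cv2.INTER_CUBIC))
cv2.imwrite('pics/s16z.png',cv2.resize(s['img'][120:200,220:310],None,fx=7,fy=7,interpolation=cv2.INTER_CUBIC))
E
```

```text
[-6.52183436  2.69153267 10.53029054] [ 0.28010831  0.99331829 -0.03064294] [490.11509541 -45.36802133 208.08480589] 17.4167 normal 16.282970427713835 tang 0.4007588526987746
```

View pics/w16z.png

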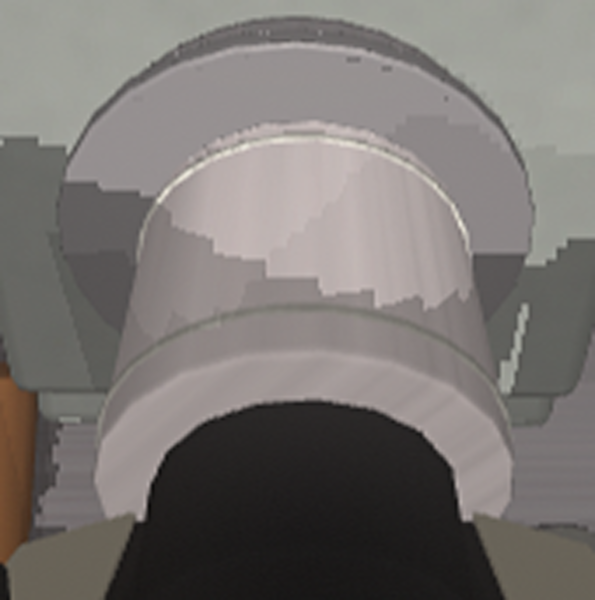

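View pics/s16z.png

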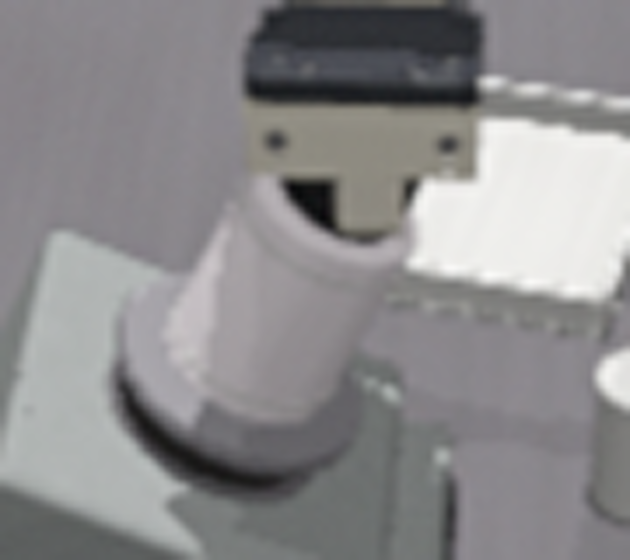

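Emit:
{"fn": "arm_command", "kwargs": {
  "targets": [
    {"x":0,"y":0,"z":0,"roll":0},
    {"x":0,"y":0,"z":0,"roll":0},
    {"x":0,"y":0,"z":0,"roll":0},
    {"x":0,"y":0,"z":0,"roll":0},
    {"x":0,"y":0,"z":0,"roll":0},
    {"x":0,"y":0,"z":0,"roll":0},
    {"x":0,"y":0,"z":0,"roll":0},
    {"x":0,"y":0,"z":0,"roll":0}
  ]
}}

```text
time: 18.23
tool_pos: [490.1, -45.4, 208.1]
tcp_rot: [3.141, -0.001, -0.004]
contact_force: [-6.9, 3.7, 10.3]
grip_width: 45.7
```

Emit:
{"fn": "arm_command", "kwargs": {
  "targets": [
    {"x":0,"y":0,"z":0,"roll":0},
    {"x":0,"y":0,"z":0,"roll":0},
    {"x":0,"y":0,"z":0,"roll":0},
    {"x":0,"y":0,"z":0,"roll":0},
    {"x":0,"y":0,"z":0,"roll":0},
    {"x":0,"y":0,"z":0,"roll":0},
    {"x":0,"y":0,"z":0,"roll":0},
    {"x":0,"y":0,"z":0,"roll":0}
  ]
}}

```text
time: 18.9
tool_pos: [490.1, -45.4, 208.1]
tcp_rot: [3.141, -0.0, -0.004]
contact_force: [-5.7, 2.0, 9.2]
grip_width: 45.7
```

Emit:
{"fn": "arm_command", "kwargs": {
  "targets": [
    {"x":0,"y":0,"z":0,"roll":0},
    {"x":0,"y":0,"z":0,"roll":0},
    {"x":0,"y":0,"z":0,"roll":0},
    {"x":0,"y":0,"z":0,"roll":0},
    {"x":0,"y":0,"z":0,"roll":0},
    {"x":0,"y":0,"z":0,"roll":0},
    {"x":0,"y":0,"z":0,"roll":0},
    {"x":0,"y":0,"z":0,"roll":0}
  ]
}}

```text
time: 19.57
tool_pos: [490.1, -45.4, 208.1]
tcp_rot: [3.141, -0.0, -0.004]
contact_force: [-6.9, 2.9, 10.5]
grip_width: 45.2
```

Emit:
{"fn": "arm_command", "kwargs": {
  "targets": [
    {"x":0,"y":0,"z":0,"roll":0},
    {"x":0,"y":0,"z":0,"roll":0},
    {"x":0,"y":0,"z":0,"roll":0},
    {"x":0,"y":0,"z":0,"roll":0},
    {"x":0,"y":0,"z":0,"roll":0},
    {"x":0,"y":0,"z":0,"roll":0},
    {"x":0,"y":0,"z":0,"roll":0},
    {"x":0,"y":0,"z":0,"roll":0}
  ]
}}

```text
time: 20.23
tool_pos: [490.1, -45.4, 208.1]
tcp_rot: [3.141, -0.001, -0.004]
contact_force: [-7.9, 2.5, 10.9]
grip_width: 45.5
```

```bash
python3 st.py
```

```text
[-6.97109319  2.49038854 10.00258301] [ 0.29817565  0.967183   -0.04233068] [490.11871239 -45.3731488  208.06482964] 20.3333 normal 15.994724192109336 tang -0.22927884862453377
```

Emit:
{"fn": "arm_command", "kwargs": {
  "targets": [
    {"x":-0.2,"y":0,"z":0.45,"roll":0},
    {"x":-0.4,"y":0,"z":0.9,"roll":0},
    {"x":-0.6,"y":0,"z":1.35,"roll":0},
    {"x":-0.9,"y":0,"z":2,"roll":0},
    {"x":-1.3,"y":0,"z":3,"roll":0},
    {"x":-1.7,"y":0,"z":4.5,"roll":0},
    {"x":-2,"y":0,"z":6.5,"roll":0},
    {"x":-2,"y":0,"z":8,"roll":0}
  ]
}}

```text
time: 21.05
tool_pos: [469.6, -45.6, 288.7]
tcp_rot: [3.141, 0.0, -0.004]
contact_force: [0.3, -0.1, -4.2]
grip_width: 45.6
```

```bash
python3 - <<'E'
from h import *
s=cap('side'); o=bot.get_obs(); print(o['time'],o['tool_pos'],o['contact_force'])
cv2.imwrite('pics/s17.png',cv2.resize(s['img'][60:240,200:360],None,fx=3.5,fy=3.3,interpolation=cv2.INTER_CUBIC))
E
```

```text
21.1 [471.1260932  -45.93459403 291.54143604] [ 1.52450418 -1.3455408  -0.89106956]
```

View pics/s17.png

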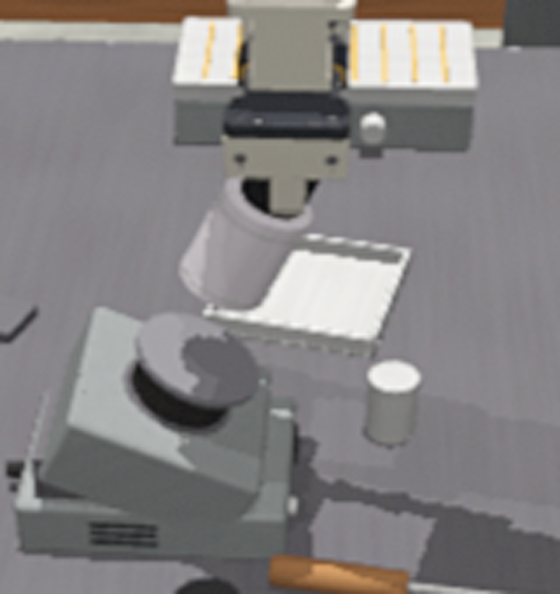

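```bash
python3 - <<'E'
from h import *
np.set_printoptions(precision=0,suppress=True)
t=pickle.load(open('top0.pkl','rb'))
for p in [(352,148),(372,153),(366,105),(386,110)]: print(p,onz(t,*p,0),onz(t,*p,72))
E
```

```text
(352, 148) [ 709. -249.    0.] [ 686. -231.   72.]
(372, 153) [ 695. -299.    0.] [ 673. -278.   72.]
(366, 105) [ 826. -292.    0.] [ 795. -271.   72.]
(386, 110) [ 811. -343.    0.] [ 782. -319.   72.]
```

Emit:
{"fn": "arm_command", "kwargs": {
  "targets": [
    {"x":1,"y":-2,"z":0,"roll":0.12},
    {"x":2,"y":-4,"z":0,"roll":0.24},
    {"x":4,"y":-6,"z":0,"roll":0.36},
    {"x":6,"y":-9,"z":0,"roll":0.48},
    {"x":8,"y":-12,"z":0,"roll":0.6},
    {"x":10,"y":-15,"z":0,"roll":0.72},
    {"x":10.5,"y":-18,"z":0,"roll":0.84},
    {"x":10.5,"y":-18,"z":0,"roll":0.96}
  ]
}}

```text
time: 21.77
tool_pos: [575.5, -231.4, 284.9]
tcp_rot: [-3.141, 0.003, 0.957]
contact_force: [-0.9, 0.7, -4.6]
grip_width: 45.3
```

Emit:
{"fn": "arm_command", "kwargs": {
  "targets": [
    {"x":0,"y":0,"z":0,"roll":0.12},
    {"x":0,"y":0,"z":0,"roll":0.24},
    {"x":0,"y":0,"z":0,"roll":0.36},
    {"x":0,"y":0,"z":0,"roll":0.48},
    {"x":0,"y":0,"z":0,"roll":0.6},
    {"x":0,"y":0,"z":0,"roll":0.6},
    {"x":0,"y":0,"z":0,"roll":0.6}
  ]
}}

```text
time: 22.35
tool_pos: [575.0, -225.5, 286.6]
tcp_rot: [-3.141, -0.0, 1.552]
contact_force: [-0.4, 0.2, -3.1]
grip_width: 45.7
```

```bash
python3 - <<'E'
from h import *
o=bot.get_obs(); print(o['time'],o['tool_pos'],o['tcp_rot'],o['contact_force'],o['joint_positions'])
wcap('w18.png'); c=cap('top')
cv2.imwrite('pics/t18.png',c['img'])
E
```

```text
22.35 [ 575.04815224 -225.54098584  286.63244237] [-3.14081944e+00 -2.16053234e-04  1.55203618e+00] [-0.38057834  0.23475509 -3.07843508] [-4.97692366e-01  4.86058583e-01  1.13565360e+00 -1.64784406e-04
  1.52066625e+00 -4.78923980e-01]
```

View pics/w18.png

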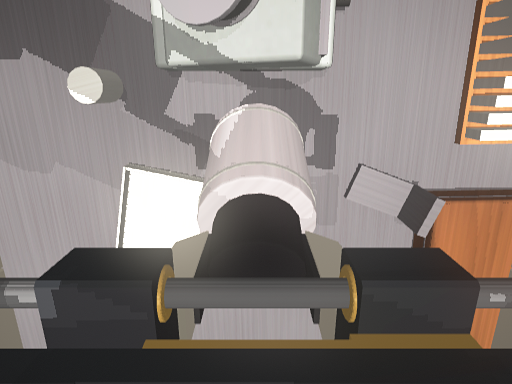

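View pics/t18.png

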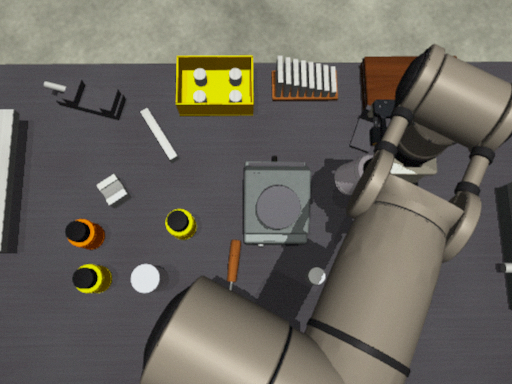

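Emit:
{"fn": "arm_command", "kwargs": {
  "targets": [
    {"x":0,"y":0,"z":-2,"roll":0},
    {"x":0,"y":0,"z":-5,"roll":0},
    {"x":0,"y":0,"z":-8,"roll":0},
    {"x":0,"y":0,"z":-11,"roll":0},
    {"x":0,"y":0,"z":-13,"roll":0},
    {"x":0,"y":1,"z":-13.7,"roll":0},
    {"x":0,"y":2,"z":-13.7,"roll":0},
    {"x":0,"y":2,"z":-13.7,"roll":0}
  ]
}}

```text
time: 23.12
tool_pos: [575.7, -203.1, 151.2]
tcp_rot: [3.141, -0.001, 1.556]
contact_force: [0.7, -0.9, -3.7]
grip_width: 45.4
```

Emit:
{"fn": "arm_command", "kwargs": {
  "targets": [
    {"x":0,"y":0.3,"z":0,"roll":0},
    {"x":0,"y":0.6,"z":0,"roll":0},
    {"x":0,"y":0.9,"z":0,"roll":0},
    {"x":0,"y":1.2,"z":0,"roll":0},
    {"x":0,"y":1.5,"z":0,"roll":0},
    {"x":0,"y":1.8,"z":0,"roll":0},
    {"x":0,"y":2,"z":0,"roll":0}
  ]
}}

```text
time: 23.7
tool_pos: [575.7, -186.6, 151.3]
tcp_rot: [3.14, 0.003, 1.556]
contact_force: [-0.8, -5.5, -2.0]
grip_width: 45.3
```

Emit:
{"fn": "arm_command", "kwargs": {
  "targets": [
    {"x":0,"y":0.3,"z":0,"roll":0},
    {"x":0,"y":0.6,"z":0,"roll":0},
    {"x":0,"y":0.9,"z":0,"roll":0},
    {"x":0,"y":1.2,"z":0,"roll":0},
    {"x":0,"y":1.5,"z":0,"roll":0},
    {"x":0,"y":1.8,"z":0,"roll":0},
    {"x":0,"y":2.1,"z":0,"roll":0}
  ]
}}

```text
time: 24.28
tool_pos: [575.3, -164.3, 150.5]
tcp_rot: [3.141, 0.0, 1.556]
contact_force: [0.4, -5.1, -1.8]
grip_width: 45.4
```

```bash
python3 - <<'E'
from h import *
o=bot.get_obs(); print(o['time'],o['tool_pos'],o['contact_force'],o['moment'])
c=cap('wrist')
cv2.imwrite('pics/w19.png',cv2.resize(c['img'][60:260,170:340],None,fx=3.5,fy=3,interpolation=cv2.INTER_CUBIC))
E
```

```text
24.2833 [ 575.28845321 -164.28203536  150.47237948] [ 0.35390662 -5.10153576 -1.77043125] [-1.09347248 -0.10583473 -0.01547546]
```

View pics/w19.png

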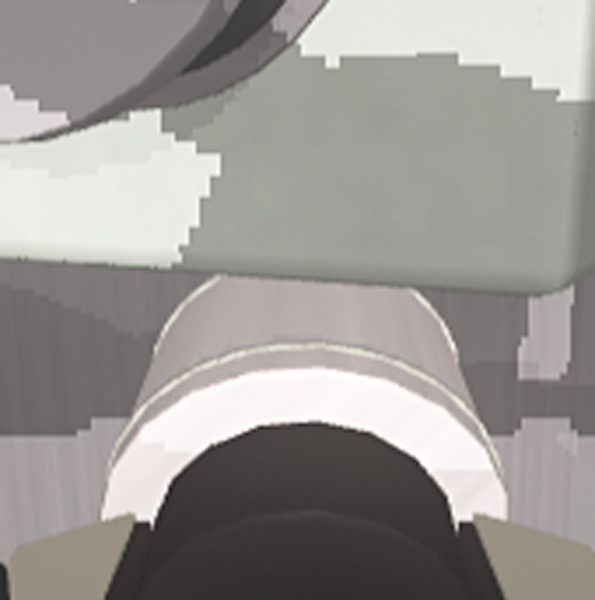

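Still tilted about 8°; continue until it sits flush.

Emit:
{"fn": "arm_command", "kwargs": {
  "targets": [
    {"x":0,"y":0.3,"z":0,"roll":0},
    {"x":0,"y":0.6,"z":0,"roll":0},
    {"x":0,"y":0.8,"z":0,"roll":0},
    {"x":0,"y":0.9,"z":0,"roll":0},
    {"x":0,"y":0.9,"z":0,"roll":0}
  ]
}}

```text
time: 24.75
tool_pos: [575.1, -155.0, 150.3]
tcp_rot: [-3.141, -0.0, 1.556]
contact_force: [0.0, -3.5, -2.6]
grip_width: 45.5
```

```bash
cat > st2.py <<'E'
from h import *
import sys
F=[];M=[]
for i in range(2):
    o=bot.get_obs();F.append(o['contact_force']);M.append(o['moment']);c=cap('wrist')
print(o['time'],o['tool_pos'],np.mean(F,0),np.mean(M,0))
cv2.imwrite('pics/'+sys.argv[1],cv2.resize(c['img'][60:260,170:340],None,fx=3.5,fy=3,interpolation=cv2.INTER_CUBIC))
E
python3 st2.py w20.png
```

```text
24.8 [ 575.13407391 -155.17793381  150.24337588] [ 0.18986579 -3.75788771 -2.30809204] [-0.89031335 -0.18003258 -0.03528077]
```

View pics/w20.png

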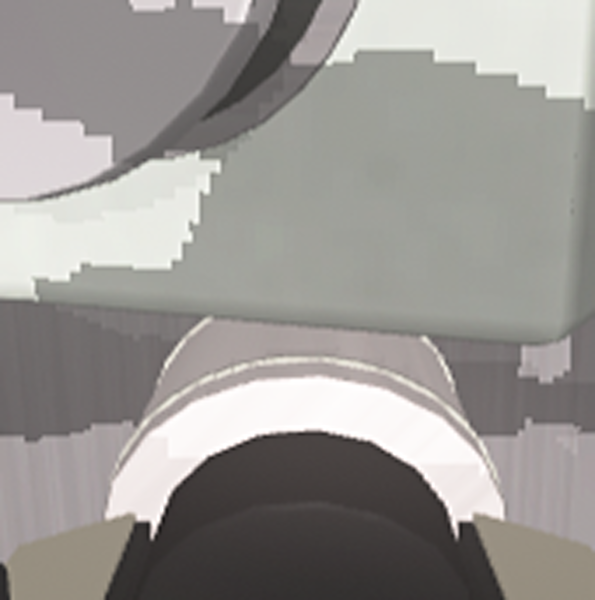

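Emit:
{"fn": "arm_command", "kwargs": {
  "targets": [
    {"x":0,"y":0.1,"z":0,"roll":0},
    {"x":0,"y":0.2,"z":0,"roll":0},
    {"x":0,"y":0.3,"z":0,"roll":0},
    {"x":0,"y":0.4,"z":0,"roll":0},
    {"x":0,"y":0.4,"z":0,"roll":0}
  ]
}}

```text
time: 25.27
tool_pos: [575.2, -152.3, 150.7]
tcp_rot: [3.141, 0.002, 1.556]
contact_force: [-0.2, -8.2, -0.6]
grip_width: 45.6
```

```bash
python3 st2.py w21.png
```

```text
25.3167 [ 575.18241229 -152.37988447  150.67404434] [-0.79757423 -7.89985991 -0.58559566] [-1.60068445  0.06326591  0.01785797]
```

View pics/w21.png

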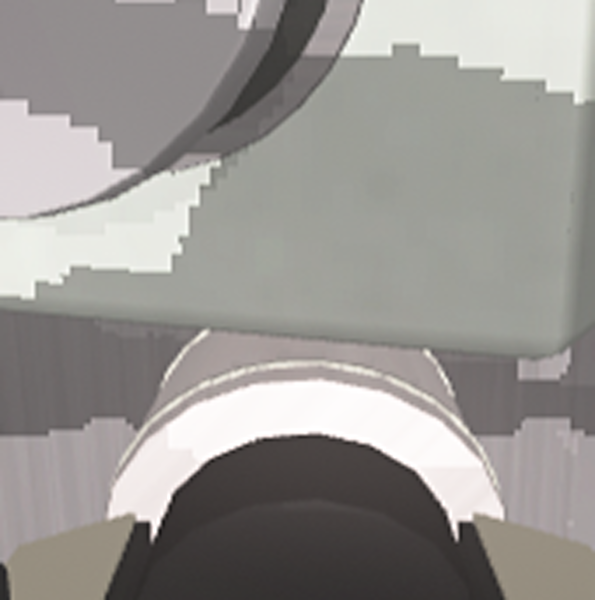

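Emit:
{"fn": "arm_command", "kwargs": {
  "targets": [
    {"x":0,"y":-1,"z":0,"roll":0},
    {"x":0,"y":-3,"z":0,"roll":0},
    {"x":0,"y":-5,"z":1,"roll":0},
    {"x":0,"y":-7,"z":2,"roll":0},
    {"x":0,"y":-7,"z":2,"roll":0},
    {"x":0,"y":-7,"z":2,"roll":0}
  ]
}}

```text
time: 25.87
tool_pos: [574.9, -221.7, 169.9]
tcp_rot: [-3.141, -0.002, 1.554]
contact_force: [-0.0, -0.0, -4.9]
grip_width: 45.4
```

```bash
python3 st2.py w22.png; python3 - <<'E'
from h import *
s=cap('side');pickle.dump(s,open('s22.pkl','wb'))
cv2.imwrite('pics/s22.png',cv2.resize(s['img'][60:240,190:350],None,fx=3.5,fy=3.3,interpolation=cv2.INTER_CUBIC))
c=bot.capture('wrist');H=np.array(c['hand_eye'])
def pr(pw):
    p=np.array([pw[0],-pw[1],-pw[2],1]); q=np.linalg.inv(H)@p; return c['cy']+c['fy']*q[1]/q[2]
for ox in (0,3):
  for t in (-4,-2,0,2,4):
    th=np.radians(t);n=np.array([-np.sin(th),0,np.cos(th)]);e=np.array([np.cos(th),0,np.sin(th)])
    foot=np.array([ox,0,16])-103*n
    print(ox,t,[round((pr(foot+h*n+r*e)-60)*3) for h,r in ((0,32),(4,32),(75,32),(80,32),(80,23),(112,23))])
E
```

```text
25.9167 [ 574.62776848 -220.75455283  169.44134936] [-0.37768179 -0.23594795 -4.77139325] [ 0.00415615 -0.06734107  0.0071295 ]
0 -4 [320, 322, 380, 385, 435, 492]
0 -2 [306, 309, 376, 382, 432, 496]
0 0 [293, 296, 372, 379, 429, 500]
0 2 [279, 283, 368, 377, 426, 504]
0 4 [266, 270, 365, 374, 424, 509]
3 -4 [308, 310, 363, 369, 419, 473]
3 -2 [294, 297, 359, 366, 416, 477]
3 0 [281, 284, 355, 363, 413, 481]
3 2 [267, 270, 352, 360, 410, 485]
3 4 [254, 257, 348, 357, 407, 489]
```

View pics/w22.png

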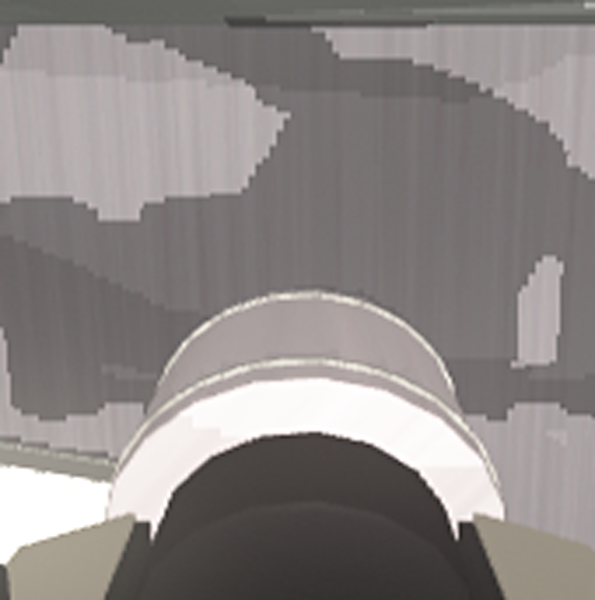

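View pics/s22.png

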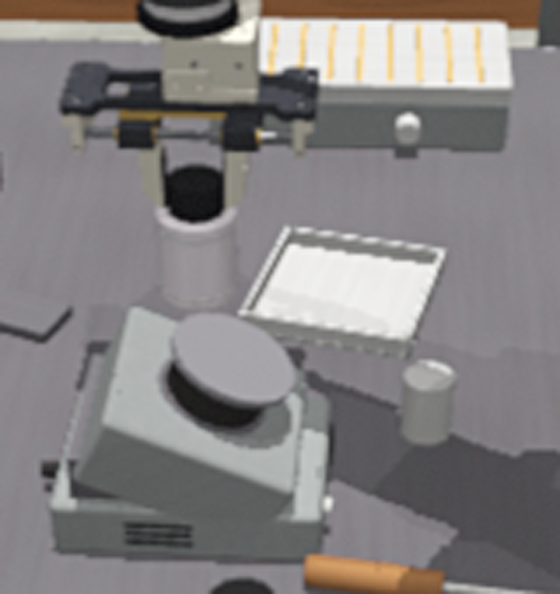

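Emit:
{"fn": "arm_command", "kwargs": {
  "targets": [
    {"x":-2.5,"y":-2.2,"z":0,"roll":0},
    {"x":-5,"y":-4.4,"z":0,"roll":0},
    {"x":-7.5,"y":-6.5,"z":0,"roll":0},
    {"x":-10,"y":-8.7,"z":0,"roll":0},
    {"x":-11.5,"y":-10,"z":-1,"roll":0},
    {"x":-12,"y":-10.4,"z":-3,"roll":0},
    {"x":-12,"y":-10.4,"z":-4,"roll":0},
    {"x":-12,"y":-10.4,"z":-4,"roll":0}
  ]
}}

```text
time: 26.73
tool_pos: [454.0, -323.6, 127.8]
tcp_rot: [-3.138, -0.004, 1.555]
contact_force: [-0.0, 0.3, -3.5]
grip_width: 45.5
```

```bash
python3 - <<'E'
from h import *
o=bot.get_obs(); print(o['time'],o['tool_pos'],o['tcp_rot'],o['contact_force'])
wcap('w23.png')
s=cap('side')
cv2.imwrite('pics/s23.png',cv2.resize(s['img'][60:200,230:360],None,fx=4,fy=4,interpolation=cv2.INTER_CUBIC))
E
```

```text
26.7333 [ 454.00006415 -323.62198293  127.77239336] [-3.13780524 -0.00437799  1.55541503] [-0.04971543  0.25306499 -3.52852947]
```

View pics/w23.png

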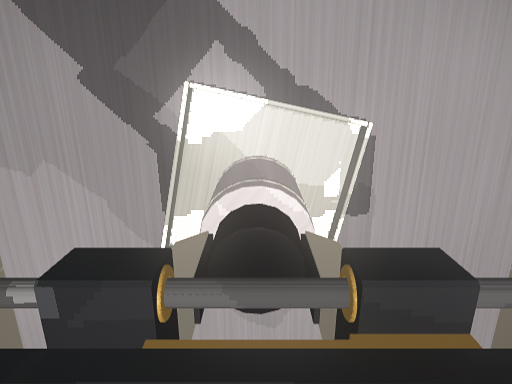

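View pics/s23.png

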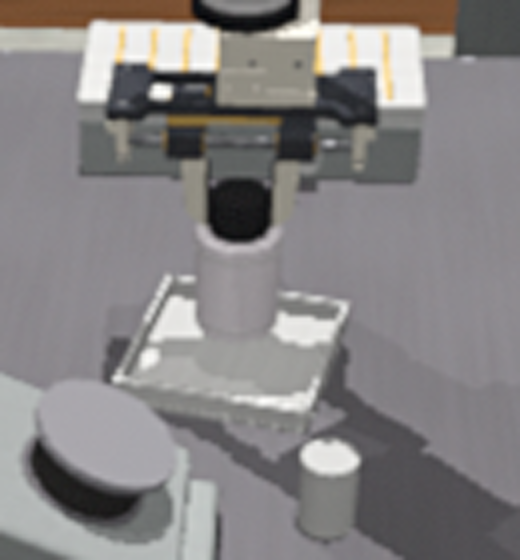

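Emit:
{"fn": "arm_command", "kwargs": {
  "targets": [
    {"x":0,"y":-0.1,"z":-1,"roll":0},
    {"x":0,"y":-0.1,"z":-2,"roll":0},
    {"x":0,"y":-0.1,"z":-2.5,"roll":0},
    {"x":0,"y":-0.1,"z":-2.8,"roll":0},
    {"x":0,"y":-0.1,"z":-2.9,"roll":0},
    {"x":0,"y":-0.1,"z":-3,"roll":0},
    {"x":0,"y":-0.1,"z":-3,"roll":0}
  ]
}}

```text
time: 27.42
tool_pos: [455.3, -326.5, 100.4]
tcp_rot: [3.141, 0.0, 1.556]
contact_force: [0.2, -0.1, -4.1]
grip_width: 45.5
```

Emit:
{"fn": "arm_command", "kwargs": {
  "targets": [
    {"x":0,"y":0,"z":-0.1,"roll":0},
    {"x":0,"y":0,"z":-0.2,"roll":0},
    {"x":0,"y":0,"z":-0.3,"roll":0},
    {"x":0,"y":0,"z":-0.3,"roll":0}
  ]
}}

```text
time: 27.75
tool_pos: [455.1, -326.4, 97.3]
tcp_rot: [-3.142, -0.0, 1.556]
contact_force: [-0.4, -0.3, -4.7]
grip_width: 45.2
```

Emit:
{"fn": "arm_command", "kwargs": {
  "targets": [
    {"x":0,"y":0,"z":-0.1,"roll":0},
    {"x":0,"y":0,"z":-0.2,"roll":0},
    {"x":0,"y":0,"z":-0.3,"roll":0},
    {"x":0,"y":0,"z":-0.4,"roll":0},
    {"x":0,"y":0,"z":-0.4,"roll":0}
  ]
}}

```text
time: 28.17
tool_pos: [455.1, -326.3, 93.1]
tcp_rot: [-3.141, -0.0, 1.556]
contact_force: [0.5, 0.1, -4.1]
grip_width: 45.1
```

Emit:
{"fn": "arm_command", "kwargs": {
  "targets": [
    {"x":0,"y":0,"z":-0.05,"roll":0},
    {"x":0,"y":0,"z":-0.1,"roll":0},
    {"x":0,"y":0,"z":-0.15,"roll":0},
    {"x":0,"y":0,"z":-0.15,"roll":0}
  ]
}}

```text
time: 28.5
tool_pos: [455.1, -326.4, 91.7]
tcp_rot: [-3.142, -0.0, 1.556]
contact_force: [-0.1, -0.2, -4.6]
grip_width: 45.1
```

Emit:
{"fn": "arm_command", "kwargs": {
  "targets": [
    {"x":0,"y":0,"z":-0.05,"roll":0},
    {"x":0,"y":0,"z":-0.1,"roll":0},
    {"x":0,"y":0,"z":-0.1,"roll":0}
  ]
}}

```text
time: 28.75
tool_pos: [455.3, -326.4, 91.2]
tcp_rot: [3.141, 0.0, 1.556]
contact_force: [0.4, 0.1, -2.3]
grip_width: 45.5
```

Emit:
{"fn": "arm_command", "kwargs": {
  "targets": [
    {"x":0,"y":0,"z":-0.03,"roll":0},
    {"x":0,"y":0,"z":-0.06,"roll":0},
    {"x":0,"y":0,"z":-0.06,"roll":0}
  ]
}}

```text
time: 29.0
tool_pos: [455.3, -326.4, 91.1]
tcp_rot: [3.141, 0.0, 1.556]
contact_force: [-1.4, 1.9, 5.4]
grip_width: 45.5
```

Emit:
{"fn": "arm_command", "kwargs": {
  "targets": [
    {"x":0,"y":0,"z":0.05,"roll":0},
    {"x":0,"y":0,"z":0.05,"roll":0}
  ]
}}

```text
time: 29.17
tool_pos: [455.3, -326.4, 91.1]
tcp_rot: [3.141, 0.0, 1.556]
contact_force: [-0.1, 2.4, 3.5]
grip_width: 45.5
```

Emit:
{"fn": "arm_command", "kwargs": {
  "targets": [
    {"x":0,"y":0,"z":0,"roll":0},
    {"x":0,"y":0,"z":0,"roll":0},
    {"x":0,"y":0,"z":0,"roll":0},
    {"x":0,"y":0,"z":0,"roll":0},
    {"x":0,"y":0,"z":0,"roll":0},
    {"x":0,"y":0,"z":0,"roll":0},
    {"x":0,"y":0,"z":0,"roll":0}
  ],
  "fingers": 1
}}

```text
time: 29.75
tool_pos: [455.2, -326.4, 90.7]
tcp_rot: [3.141, 0.0, 1.556]
contact_force: [-0.2, -0.4, 0.3]
grip_width: 87.2
```

```bash
python3 - <<'E'
from h import *
o=bot.get_obs(); print(o['time'],o['tool_pos'],o['contact_force'],o['grip_width'])
wcap('w24.png')
E
```

```text
29.75 [ 455.20110337 -326.44612599   90.71360037] [-0.19592334 -0.40562816  0.26974454] 87.15923004464905
```

View pics/w24.png

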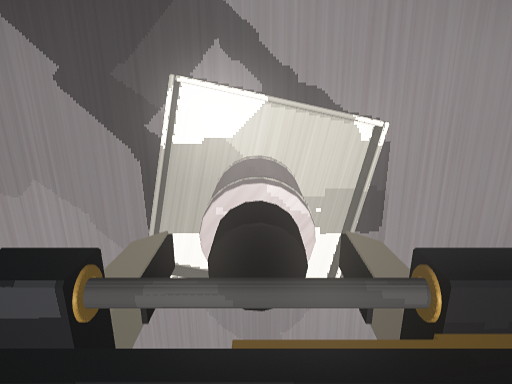

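Released and standing. Raise straight up.

Emit:
{"fn": "arm_command", "kwargs": {
  "targets": [
    {"x":0,"y":0,"z":1,"roll":0},
    {"x":0,"y":0,"z":2.5,"roll":0},
    {"x":0,"y":0,"z":5,"roll":0},
    {"x":0,"y":0,"z":8,"roll":0},
    {"x":0,"y":0,"z":11,"roll":0},
    {"x":0,"y":0,"z":14,"roll":0},
    {"x":0,"y":0,"z":16,"roll":0},
    {"x":0,"y":0,"z":16,"roll":0}
  ]
}}

```text
time: 30.47
tool_pos: [456.7, -327.7, 256.7]
tcp_rot: [3.134, 0.007, 1.556]
contact_force: [0.9, 0.2, 0.6]
grip_width: 91.7
```

Emit:
{"fn": "arm_command", "kwargs": {
  "targets": [
    {"x":-1,"y":-3,"z":0,"roll":0},
    {"x":-2,"y":-6,"z":0,"roll":0},
    {"x":-3,"y":-9,"z":0,"roll":0},
    {"x":-4,"y":-12,"z":0,"roll":0},
    {"x":-4,"y":-12,"z":0,"roll":0},
    {"x":-4,"y":-12,"z":0,"roll":0}
  ]
}}

```text
time: 30.97
tool_pos: [414.1, -447.4, 250.0]
tcp_rot: [-3.141, -0.001, 1.553]
contact_force: [0.3, 0.6, 0.3]
grip_width: 91.5
```

```bash
python3 - <<'E'
from h import *
o=bot.get_obs(); print(o['time'],o['tool_pos'],o['contact_force'],o['grip_width'])
cap('side','s25.png');cap('top','t25.png')
E
```

```text
30.9667 [ 414.14714758 -447.42743868  250.00163163] [0.31702374 0.58379594 0.33259471] 91.50173980303029
```

View pics/s25.png

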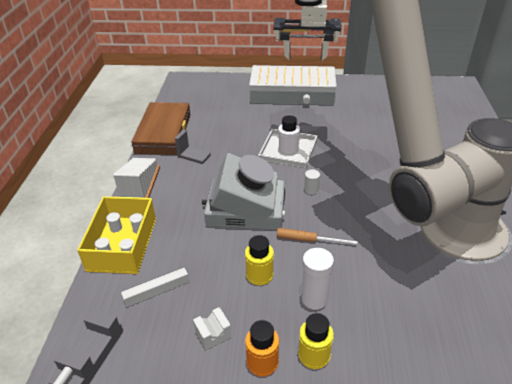

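View pics/t25.png

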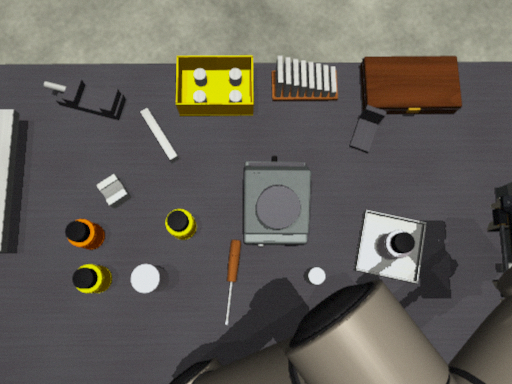

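The canister stands upright in the tray (top picture, cap at about (401,243)). The plate is back up, and everything else is where it was at the start. I'm handing the job in.

```bash
python3 - <<'E'
from plant import bot
print(bot.close_job())
E
```

```text
the job is handed in; nothing more can be done
None
```

The canister was pressed on the demagnetiser plate down to its stop, held there, and now stands upright near the middle of the tray. The job was handed in at about 31 s of the 64 s allowed.

**Tilting it.** The moves cannot tilt the tool, so I gripped the silver canister by its cap and pivoted it in the grip. A first try, dragging its foot on the bare bench, only made it slide. Pushing its side against the back edge of the demagnetiser's head then tilted it to about 24–25°, with up to about 8 N.

**Pressing.** I pressed along the plate's normal and felt the force rise steeply at the stop, after about 16 mm of travel. My estimate of the force on the plate peaked near 18 N. I then held it steady at about 16 N for a little over 3 s.

**Setting down.** The plate sprang back up after the lift. I turned the canister upright against the side of the head and lowered it into the tray until I felt the floor. It pressed briefly at about 10 N before I eased off and released it.

**Checks.**
- The last pictures show the canister upright, the plate up, the other things unmoved and the gripper clear.
- On the plate, the foot was about 2 mm off centre sideways, and about 0.5–1° off flat by the wrist picture.
- Fitting the tilt from edges in the side view gave scattered results, so I did not use it.
- The first camera estimate of the plate's height was about 5–6 mm low, so I went by feel for the contact.

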